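# Dress the strip-light shooting stand with cheese slices

## Robot

A 6-joint arm with a two-finger parallel gripper is mounted at the origin on a cart in front of the work surface, level with it; the furniture and walls round the work are solid. World frame = base frame: x ahead of the robot, y to its left, z up, the work surface at z = 0. Lengths are in m, angles in rad, forces in N, time in s.
With the tool pointing down it reaches from about 0.35 to 0.875 m from the base axis. Payload 4.2 kg.
Tool frame: the origin (TCP) lies where the fingers leave the gripper's body, on its centre line; the fingertips stand 70 mm ahead of it and the grasp point (between the pads) lies 51 mm ahead of it; z points along the fingers, y is the direction in which the jaws open and shut (so a half turn about z gives the same grasp; the last joint's range is limited). The gripper opens to 87 mm and grips with 3 to 60 N. Pads are 19 mm wide; open, the fingers measure 117 mm over their backs; the gripper's body (75 mm by 190 mm) begins 51 mm behind the grasp point.
Start: joints at [1.444, 0.385, 0.008, 0, -1.194, -0.259], TCP at [0.235, 0.579, 0.292] pointing down, gripper open.
Joint ranges: [-3.14, 3.14], [-1.21, 2.06], [-1.07, 1.41], [-3.16, 2.05], [-2.99, -0.16], [-3.1, 3.1]. Speed limits (rad/s): [2.79, 2.79, 3.14, 3.14, 3.14, 3.14].

## Interface

Orientations are given as a unit quaternion [w, x, y, z].
In Python, from workcell import r, imaging gives the robot as it stands.
- The arm moves only by the tool drive_tool, never from a script. Its argument "steps" is one flat list of numbers, 4 for each row, row after row: the shift along the tool's x, y, z in m, then the turn about the tool's z in rad. A call has 1 to 20 rows; each row shifts and turns the pose as measured when the row begins, along the tool's axes as they then stand; what a row does not reach is not made up. A row lasts 1/10 s, in which the tool goes at most 50 mm and 8.59 degrees, less where a joint would pass 70% of its speed; a pose out of reach is approached as far as the arm can. A call with a gripper value outside its range is refused whole. "jaw" is the closure in counts, from 0 (fully open) to 255 (shut), set as the call begins (left out, the last holds). The fingers move at their own pace and stop on an object; "force" is the grip in N (left out, the last holds). Time passes only in rows, so rows that do not move let the fingers close. It gives the time, the measured TCP pose, the force and the opening at its end, in the units of the state.
- r.sense(): the state, without advancing time (a new reading comes with each control period).
- imaging.camera(name): name is "scene" or "top"; returns a dict with "image" (420x560x3 uint8, red, green, blue), "range_z" (420x560 float32, m along the optical axis (not along the pixel's ray), 0 where there is no reading), "mtx" (3x3 intrinsics, pixels), "R" (3x3) and "t" (3): a world point X has camera coordinates R X + t. Camera axes: x right, y down, z forward; pixel columns grow to the right and rows downward; lengths in m; the calibration is good to about 2 mm. A picture is of the moment at which its call begins.
- r.job_done(): hands the job in, once; it reports no verdict.
The state is a dict: "t": time; "joint_positions": joint angles; "dq": joint speeds; "effort": joint torques, N m; "tool_pos": TCP position; "orientation": TCP orientation; "ft_force": force on the tool from outside, world axes, zero at the start; "ft_torque": the same for the moment, N m; "opening": finger opening in m.
Only numpy, scipy, OpenCV 4.12 (cv2) and the standard library are available. Lean on these libraries where they do the work, as an engineer would, in place of code of your own. Each camera call takes 0.05 s, during which the arm holds its last target.

## Task

Get the cheese on set: lift the light hood click by click to its top notch so that it hangs there on the pawl, and draw the board right out from under it by its pull. Lay every cheese slice flat on the board's sloped face above its ledge, side by side and none on top of another, push the board fully home again, then lift the pawl by its finger bar and let the hood come all the way down over the slices. Leave the pawl sprung back against the rail and do not knock the spice jar or the white pot about.

Things in the scene. Friction and masses are not known exactly. Their poses are not given: they have to be found in the camera images.
- stand: Fixed stand; x away from its front, y to its left, z up; origin on the table under the hood. Its front faces left of the robot, about square to the robot's view. Base plate 6 mm thick, x -200 to 75 mm, y +-167. The board lies on it between guides (inner faces y +-147, 19 high); behind x = -48 the guides carry lips (underside z = 15) over the board's edges. Rear stop at x = 54.
- hood (a joint): Hood height, m: 0 = down, grows upward, stop at 0.068. Its rail on the post has 4 teeth 14 mm apart; pulled up, it clicks past the sprung pawl, which catches it at 0.014, 0.028, 0.042 and 0.056 (top notch). It cannot sink past a caught tooth until the pawl is lifted. Weighs about 0.55 kg, braked (90 N per m/s): pull up at 5 cm/s or less; when free it sinks at about 5 cm/s.
- hood_skirt (a point): Middle of the lower front edge of the hood, a white strip-light box open below, 121 mm (x) x 319 mm (y), roof top 44 mm above this edge, inside 38 mm high. With the hood down the edge is 22 mm above the table and the board cannot come out; board with slices needs 47 mm, so the hood must be up. Axes as the stand's; there this point is at x = -54 mm. The ratchet post (120 mm high) is behind it at x = 100.
- hood_grip (a point): Centre of the black grip bar over the hood's roof, 93 mm above the table when down: 14 mm thick (x), 84 mm long (y), 14 mm high. 18 mm of free space under it, posts at y = +-34 mm leave the middle 58 mm clear. Axes as the stand's. Grip across x from above and pull straight up.
- pawl (a joint): Pawl angle, rad: 0 = sprung in against the rail, grows as its finger bar is lifted, stop at 0.75. Clear of the teeth from about 0.45. Lifted under load it first pushes the hood up about 6 mm, then the tooth slips off and the hood sinks for as long as the pawl is held up. Let go, it springs back to 0 and catches the next tooth. Takes 3 to 6 N at the bar.
- pawl_bar (a point): Point on the pawl's steel finger bar, a round bar 12 mm thick along the stand's x, behind the ratchet post, 58 mm above the table; clear for 25 mm either way along x. Its pivot line is parallel, 45 mm to the stand's right (-y) and 4 mm lower, so the bar rises on an arc: at 0.6 rad it is 24 mm higher and 10 mm further to -y. Grip it across y from above and lift.
- pull (a point): Centre of the board's pull, an upright block 16 mm (x) x 20 mm (y) x 36 mm high on a tongue; axes as the board's, which match the stand's. Its foot is 18 mm below. Home: x = -125, y = 0, z = 30 mm of the stand. The board (wood plate 104 x 290 x 6 mm, 0.5 kg) is loose: draw it straight forward (-x) about 130 mm to clear hood and lips, and push it back, without lifting.
- slope: Sloped face of the board, moves with it; origin at its centre, on the surface; x up the slope (to the back, rising 16 degrees), y left, z square out of it. 72 mm (x) by 270 mm (y); a ledge 4 mm thick, 5.5 mm proud, runs along the lower edge, so x from -32 to 36 mm is free. Board home: x = -2, y = 0, z = 28 mm of the stand.
- slice0_mid (a point): Centre of a slice of white cheese, 37 mm (its x) x 61 mm (its y) x 8 mm thick (its z), 22 g, lying flat on the table to the robot left, in front of the stand; firm. Two to four slices are present.
- slice1_mid (a point): Centre of a slice of white cheese, 37 mm (its x) x 61 mm (its y) x 8 mm thick (its z), 22 g, lying flat on the table to the robot left, in front of the stand; firm. Two to four slices are present.
- slice2_mid (a point): Centre of a slice of white cheese, 37 mm (its x) x 61 mm (its y) x 8 mm thick (its z), 22 g, lying flat on the table to the robot left, in front of the stand; firm. Two to four slices are present.
- slice3_mid (a point): Centre of a slice of white cheese, 37 mm (its x) x 61 mm (its y) x 8 mm thick (its z), 22 g, lying flat on the table to the robot left, in front of the stand; firm. Two to four slices are present.
- jar_brown: Spice jar standing left of the stand, behind the slices, 42 mm diameter, 106 mm high, origin under its middle. Leave it.
- pot: Small white lidded pot, 67 mm diameter, 55 mm high, standing to the robot right, in front of the stand, origin under its middle. Leave it.
Things that resemble listed ones, but are neither listed nor needed, are in the scene too. Leave any blue or purple look-alike of the part that bears slice3_mid alone.

How it is judged:
By the outcome, as a careful person would: the job done as asked, in the order asked, and still so for the second after the job is handed in, with the robot touching nothing.
Of slice0, slice1, slice2, slice3 only 2 to 4 are there at a start; the rules pass over those that are not, and their reading is None.
At some moment in a run one of slice0, slice1, slice2, slice3 may be knocked a few centimetres aside while the robot is not near it.
Once in a run the grip may slacken for a moment while it holds something.
It also fails if it takes over 208 s, if anything falls off the work surface, if the arm or the gripper's body presses on something with over 40 N, if the wrist force passes 120 N, or if a joint passes its speed limit or range.

## Working session

There is one attempt and no reset: what is moved stays moved. The work goes in short steps, Python scripts to look and compute and a tool call to move; the robot and the scene stay as the last step left them, time stands still between calls to the robot, and variables do not carry over. Pictures are saved under pics/ and viewed, and the job is handed in when it is done.

Besides the shell and the picture viewer there is one more tool, called after "Request:" as name(argument=value, ...), one argument or row to a line, values as JSON. drive_tool: Moves the arm, as the interface text tells. Its arguments: {"type":"object","properties":{"steps":{"type":"array"},"jaw":{"type":"number"},"force":{"type":"number"}},"required":["steps"]}

```bash
mkdir -p pics; ls; python3 - <<'E'
from workcell import r, imaging
import cv2,numpy as np
s=r.sense()
for k,v in s.items(): print(k,np.round(v,4))
for n in ("scene","top"):
    c=imaging.camera(n); cv2.imwrite(f"pics/{n}0.png",cv2.resize(c["image"][:,:,::-1],(800,600)))
    np.savez(f"pics/{n}0.npz",**c)
    print(n,c["mtx"],c["R"],c["t"])
E
```

```text
pics
t 0.0
joint_positions [ 1.4436e+00  3.8560e-01  6.6000e-03 -5.0000e-04 -1.1940e+00 -2.5860e-01]
dq [ 0.0002  0.0014 -0.0008 -0.0001  0.0011  0.0009]
effort [-3.00000e-04 -3.90668e+01  1.87408e+01  4.22010e+00  1.10000e-02
 -2.00000e-04]
tool_pos [0.235  0.5787 0.2912]
orientation [ 1.100e-03  9.814e-01 -1.918e-01 -2.000e-04]
ft_force [0.8511 0.8877 0.0592]
ft_torque [-0.0194 -0.0148  0.0427]
opening 0.0869
scene [[383.91927119   0.         277.64536348]
 [  0.         383.91927119 208.14344274]
 [  0.           0.           1.        ]] [[ 0.57308068 -0.8194897   0.00389451]
 [-0.41269142 -0.29270012 -0.86256155]
 [ 0.70800023  0.49271012 -0.50593716]] [-0.2916506   0.346335    0.73169748]
top [[447.73913566   0.         277.14082087]
 [  0.         447.73913566 204.5739828 ]
 [  0.           0.           1.        ]] [[-0.00620155 -0.99997662  0.00287953]
 [-0.99969403  0.00613079 -0.02396366]
 [ 0.02394544 -0.00302726 -0.99970868]] [0.0831802  0.57615465 1.19199493]
```

View pics/scene0.png

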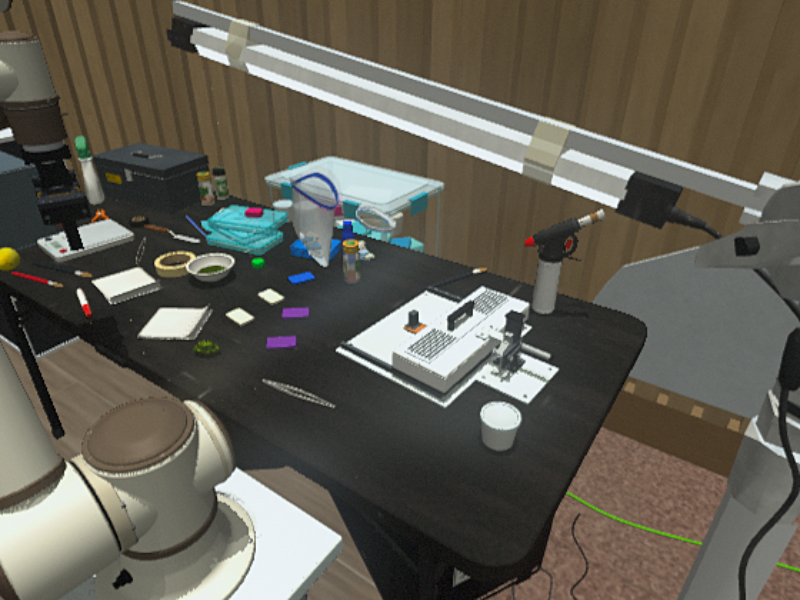

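View pics/top0.png

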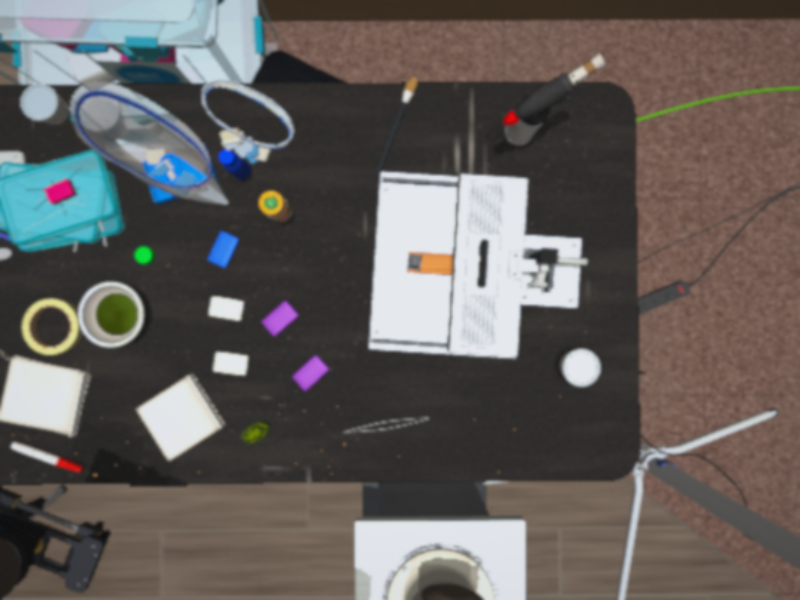

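The scene view shows the stand at about (440,345), with its hood and orange tongue. The top view shows two white slices at (226,308) and (231,363). The blue piece at (223,249) and the purple ones at (280,318) and (311,373) are look-alikes. The notepads at (180,417) and (45,393) are too big to be slices. Next I measure.

```bash
cat > h.py <<'E'
import numpy as np,cv2
from workcell import r, imaging
def cam(n): return imaging.camera(n)
def ray(c,uv,z):
    uv=np.atleast_2d(uv).astype(float)
    d=np.c_[uv,np.ones(len(uv))]@np.linalg.inv(c["mtx"]).T@c["R"]
    o=-c["R"].T@c["t"]
    return o+d*((z-o[2])/d[:,2])[:,None]
def proj(c,X):
    p=np.atleast_2d(X)@c["R"].T+c["t"]; p=p@c["mtx"].T; return p[:,:2]/p[:,2:]
def crop(c,x0,y0,x1,y1,s,fn):
    cv2.imwrite("pics/"+fn,cv2.resize(c["image"][y0:y1,x0:x1,::-1],None,fx=s,fy=s,interpolation=cv2.INTER_CUBIC))
def cl(c):
    "world point cloud image from range"
    h,w=c["range_z"].shape; u,v=np.meshgrid(np.arange(w),np.arange(h))
    z=c["range_z"]; P=np.stack([u*z,v*z,z],-1)@np.linalg.inv(c["mtx"]).T
    return (P-c["t"])@c["R"]
E
python3 - <<'E'
from h import *
c=dict(np.load("pics/top0.npz")); s=dict(np.load("pics/scene0.npz"))
crop(c,250,110,420,260,4.6,"topst.png")
crop(c,130,150,250,290,4.2,"topsl.png")
crop(s,230,190,400,320,4.6,"scst.png")
im=c["image"].astype(int)
m=((im.min(2)>150)&(im.max(2)-im.min(2)<40)).astype(np.uint8)
n,l,st,ce=cv2.connectedComponentsWithStats(m)
for i in range(1,n):
    if 100<st[i,4]<600:
        cn,_=cv2.findContours((l==i).astype(np.uint8),0,2)
        R=cv2.minAreaRect(cn[0]); b=ray(c,cv2.boxPoints(R),0.008)
        if b[:,0].mean()<0.2: continue
        e=b[1]-b[0],b[2]-b[1]
        print(st[i,:5],ce[i],R,"ctr",ray(c,R[0],.008).round(4),"len",[np.linalg.norm(q).round(4) for q in e],"ang",[np.degrees(np.arctan2(q[1],q[0])).round(1) for q in e])
P=cl(c)
print("table z",[P[y,x].round(4) for x,y in((100,240),(200,270),(300,280))])
E
```

```text
[ 71  59  45  21 192] [92.         67.31770833] ((93.71096801757812, 67.82715606689453), (47.143951416015625, 6.2582502365112305), 23.02549171447754) ctr [[0.9478 0.571  0.008 ]] len [np.float64(0.0169), np.float64(0.1273)] ang [np.float64(-22.6), np.float64(-113.4)]
[ 58  68  25  15 171] [67.80116959 73.62573099] ((69.55000305175781, 72.85000610351562), (14.419983863830566, 21.44023895263672), 55.304847717285156) ctr [[0.9345 0.6359 0.008 ]] len [np.float64(0.0575), np.float64(0.0392)] ang [np.float64(-55.2), np.float64(-145.5)]
[155  90  21  19 230] [164.3         98.66086957] ((164.00001525878906, 99.00000762939453), (21.21320343017578, 14.142134666442871), 45.0) ctr [[0.8623 0.382  0.008 ]] len [np.float64(0.038), np.float64(0.0573)] ang [np.float64(-44.9), np.float64(-135.4)]
[ 83  98  33  17 291] [ 99.74914089 106.23367698] ((98.27070617675781, 106.58407592773438), (33.083797454833984, 12.235028266906738), 10.12467098236084) ctr [[0.8428 0.5584 0.008 ]] len [np.float64(0.033), np.float64(0.0889)] ang [np.float64(-9.8), np.float64(-100.5)]
[  0 106  16   8 114] [  7.63157895 109
[... 646 characters left out ...]
] ang [np.float64(-45.6), np.float64(-135.5)]
[149 247  24  16 315] [160.94285714 254.11428571] ((160.99000549316406, 254.06997680664062), (22.910259246826172, 14.000716209411621), 8.130102157592773) ctr [[0.4466 0.3901 0.008 ]] len [np.float64(0.0372), np.float64(0.0611)] ang [np.float64(-8.1), np.float64(-98.5)]
[  8 310  32  15 171] [ 23.74853801 316.95906433] ((23.38321304321289, 316.8211364746094), (32.89276885986328, 5.211580753326416), 19.98310661315918) ctr [[0.2827 0.755  0.008 ]] len [np.float64(0.0137), np.float64(0.0875)] ang [np.float64(-19.7), np.float64(-110.2)]
table z [array([ 0.4845,  0.5568, -0.0028]), array([ 0.4024,  0.2879, -0.0017]), array([ 0.3738,  0.0194, -0.0023])]
```

View pics/topst.png

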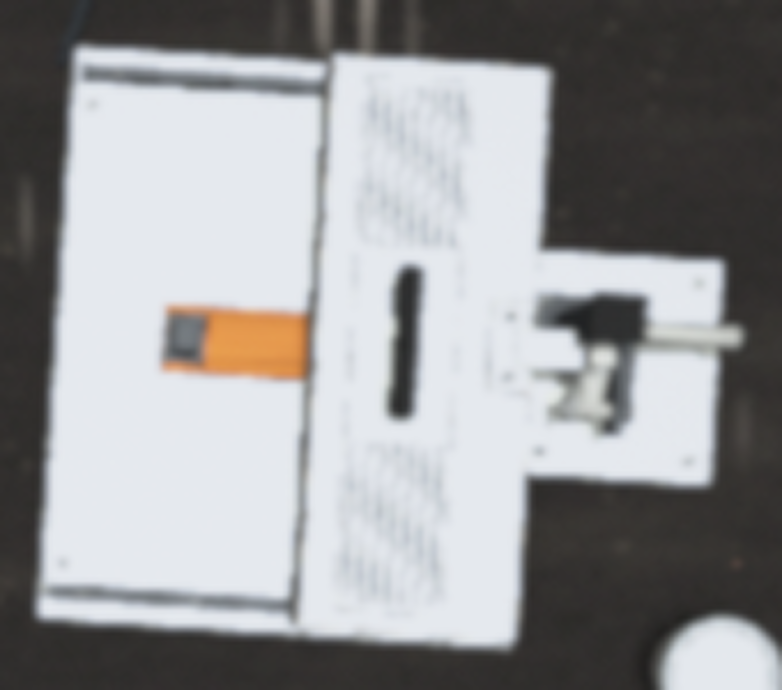

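View pics/topsl.png

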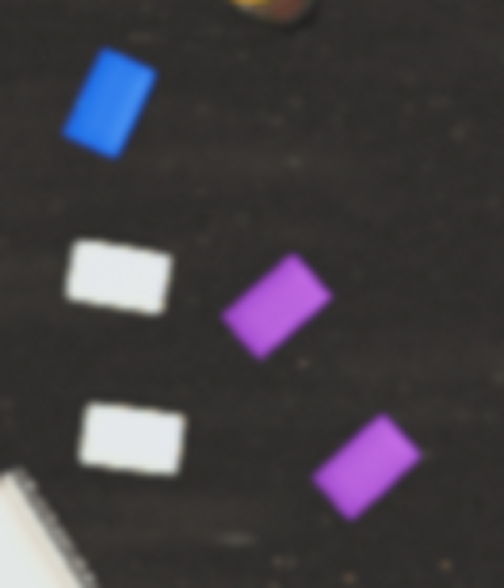

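View pics/scst.png

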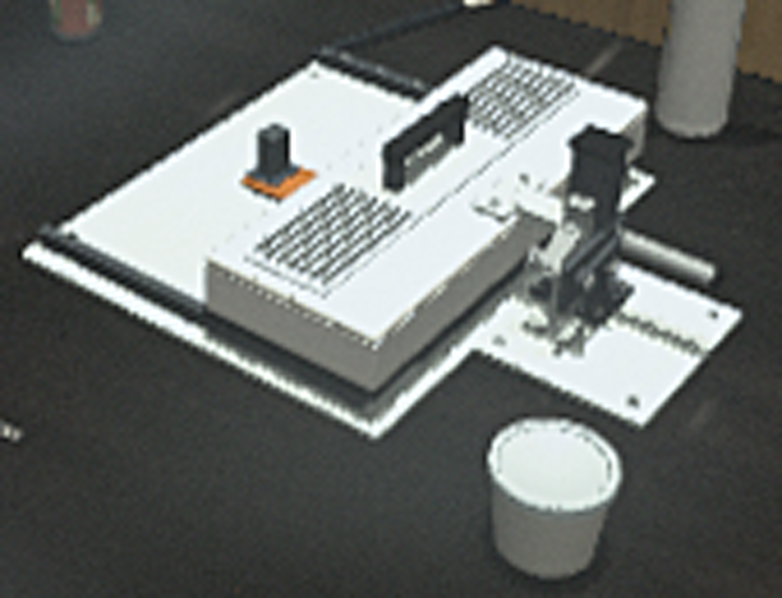

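Measured slices: A centre (0.550, 0.399), B centre (0.447, 0.390), both 37×61 with the long axis near world y. Only these two are white and the right size. Next the stand frame, from the base corners, grip bar and pull.

```bash
cat > stand.py <<'E'
from h import *
c=dict(np.load("pics/top0.npz")); s=dict(np.load("pics/scene0.npz"))
t=lambda x,y:np.array([x/4.6+250-.4,y/4.6+110-.4])
u=lambda x,y:np.array([x/4.6+230-.4,y/4.6+190-.4])
obs=[(c,t(75,47),(-.2,.167,.006)),(c,t(37,618),(-.2,-.167,.006)),
 (c,t(551,67),(.067,.1595,.066)),(c,t(517,648),(.067,-.1595,.066)),(c,t(297,633),(-.054,-.1595,.066)),(c,t(328,55),(-.054,.1595,.066)),
 (c,t(411,266),(0.00,.042,.1)),(c,t(399,418),(0.0,-.042,.1)),(c,t(187,338),(-.125,0,.048)),
 (s,u(24,250),(-.2,-.167,.006)),(s,u(375,437),(.075,-.167,.006)),(s,u(318,62),(-.2,.167,.006))]
from scipy.optimize import least_squares
def T(p,X): 
    a=p[2]; X=np.array(X); return np.array([p[0]+np.cos(a)*X[0]-np.sin(a)*X[1],p[1]+np.sin(a)*X[0]+np.cos(a)*X[1],X[2]])
use=[o for o in obs]
def res(p,sep=False): return np.concatenate([(proj(k,T(p,X))[0]-v) for k,v,X in use])
S=least_squares(res,[.6,0,-1.57],loss="soft_l1").x
if __name__=="__main__":
    print(S,np.degrees(S[2])); print(res(S).reshape(-1,2).round(2))
    for k,v,X in obs: print(X,ray(k,v,X[2])[0].round(4),T(S,X).round(4))
    for n,X in dict(grip=(0,0,.093),pull=(-.125,0,.03),slope=(-.002,0,.028)).items(): print(n,T(S,X).round(4))
    # pawl bar: top at z=.064
    for q in ((645,337),(740,337)): print("bar top view",ray(c,t(*q),.058).round(4))
    for q in ((620,240),(712,270)): print("bar scene",ray(s,u(*q),.058).round(4))
    P=cl(c)
    for q in ((680,337),(700,337),(720,337),(405,340),(187,338)):
        v=t(*q).round().astype(int); print(q,P[v[1],v[0]].round(4))
E
python3 stand.py
```

```text
[ 0.62412115 -0.07797339 -1.63712831] -93.80054281899743
[[-0.77  0.38]
 [-0.1   0.36]
 [-0.77  0.27]
 [-0.31 -1.27]
 [-0.02 -0.87]
 [ 0.49  0.02]
 [ 2.87 -0.25]
 [ 3.56  0.57]
 [-0.5  -0.49]
 [-1.64  1.  ]
 [-0.6   0.35]
 [ 1.22 -1.46]]
(-0.2, 0.167, 0.006) [0.805  0.1084 0.006 ] [0.804  0.1105 0.006 ]
(-0.2, -0.167, 0.006) [0.4717 0.1324 0.006 ] [0.4707 0.1327 0.006 ]
(0.067, 0.1595, 0.066) [ 0.7795 -0.1574  0.066 ] [ 0.7788 -0.1554  0.066 ]
(0.067, -0.1595, 0.066) [ 0.4573 -0.135   0.066 ] [ 0.4605 -0.1343  0.066 ]
(-0.054, -0.1595, 0.066) [ 0.4663 -0.0136  0.066 ] [ 0.4686 -0.0135  0.066 ]
(-0.054, 0.1595, 0.066) [ 0.7869 -0.0334  0.066 ] [ 0.7868 -0.0347  0.066 ]
(0.0, 0.042, 0.1) [ 0.6655 -0.0736  0.1   ] [ 0.666  -0.0808  0.1   ]
(0.0, -0.042, 0.1) [ 0.5837 -0.0664  0.1   ] [ 0.5822 -0.0752  0.1   ]
(-0.125, 0, 0.048) [0.6311 0.0455 0.048 ] [0.6324 0.0468 0.048 ]
(-0.2, -0.167, 0.006) [0.4773 0.132  0.006 ] [0.4707 0.1327 0.006 ]
(0.075, -0.167, 0.006) [ 0.4545 -0.1423  0.006 ] [ 0.4525 -0.1417  0.006 ]
(-0.2, 0.167, 0.006) [0.7927 0.1085 0.006 ] [0.804  0.1105 0.006 ]
grip [ 0.6241 -0.078   0.093 ]
pull [0.6324 0.0468 0.03  ]
slope [ 0.6243 -0.076   0.028 ]
bar top view [[ 0.6294 -0.2099  0.058 ]]
bar top view [[ 0.6291 -0.263   0.058 ]]
bar scene [[ 0.6368 -0.201   0.058 ]]
bar scene [[ 0.6397 -0.2572  0.058 ]]
(680, 337) [ 0.6285 -0.2267  0.0642]
(700, 337) [ 0.6286 -0.2402  0.0616]
(720, 337) [ 0.6286 -0.2507  0.0608]
(405, 340) [ 0.6245 -0.071   0.0991]
(187, 338) [0.6315 0.046  0.045 ]
```

Grip bar is at world (0.6245, -0.071), stand yaw about -94°. First move goes over the grip.

Request:
drive_tool(
  steps=[0.0336,0.0253,0,0,0.0336,0.0253,0,0,0.0336,0.0253,0,0,0.0336,0.0253,0,0,0.0336,0.0253,0,0,0.0336,0.0253,0,0,0.0336,0.0253,0,0,0.0336,0.0253,0,0,0.0336,0.0253,0,0,0.0336,0.0253,0,0,0.0336,0.0253,0,0,0.0336,0.0253,0,0,0.0336,0.0253,0,0,0.0336,0.0253,0,0,0.0336,0.0253,0,0,0.0336,0.0253,0,0,0.0336,0.0253,0,0],
  jaw=0,
)

```text
t: 1.8
tool_pos: [0.6117, -0.0556, 0.2861]
orientation: [0.005, 0.982, -0.187, -0.004]
ft_force: [-0.1, 1.2, 0.8]
opening: 0.0869
```

```bash
cat > go.py <<'E'
import sys
from h import *
from scipy.spatial.transform import Rotation as Ro
# go.py X Y Z psi(deg): remaining move in tool axes
s=r.sense(); q=s["orientation"]; R=Ro.from_quat([q[1],q[2],q[3],q[0]]).as_matrix()
psi=np.degrees(np.arctan2(R[1,0],R[0,0]))
print("t",round(s["t"],2),"pos",np.round(s["tool_pos"],4),"psi",psi.round(2),"tilt",np.degrees(np.arccos(-R[2,2])).round(2),"q",np.round(s["joint_positions"],2),"F",np.round(s["ft_force"],1),"op",round(s["opening"],4))
if len(sys.argv)>1:
    X=np.array([float(v) for v in sys.argv[1:4]]); d=R.T@(X-s["tool_pos"])
    print("tool shift",d.round(4),"turn",-np.radians((float(sys.argv[4])-psi+180)%360-180).round(4) if len(sys.argv)>4 else "")
E
python3 go.py .6245 -.071 .2 -4
```

```text
t 1.8 pos [ 0.6117 -0.0556  0.2861] psi -21.55 tilt 0.75 q [ 0.18  0.37 -0.03  0.01 -1.18  1.02] F [-0.1  1.2  0.8] op 0.0869
tool shift [0.0181 0.0086 0.0861] turn -0.3063
```

Request:
drive_tool(
  steps=[0.018,0.009,0.02,-0.1,0,0,0.02,-0.1,0,0,0.02,-0.106,0,0,0.02,0,0,0,0,0,0,0,0,0],
)

```text
t: 2.4
tool_pos: [0.6263, -0.0792, 0.1998]
orientation: [0.005, 0.999, -0.034, -0.007]
ft_force: [-0.2, 0.3, 1.4]
opening: 0.0869
```

```bash
python3 go.py .6245 -.071 .146 -4
```

```text
t 2.4 pos [ 0.6263 -0.0792  0.1998] psi -3.88 tilt 0.99 q [ 0.13  0.47 -0.1   0.01 -1.02  1.37] F [-0.2  0.3  1.4] op 0.0869
tool shift [-0.0016 -0.0086  0.0538] turn 0.0021
```

Request:
drive_tool(
  steps=[-0.0016,-0.0086,0.018,0,0,0,0.018,0,0,0,0.014,0,0,0,0.003,0,0,0,0,0],
)

```text
t: 2.9
tool_pos: [0.628, -0.0698, 0.1523]
orientation: [0.005, 0.999, -0.033, -0.001]
ft_force: [0.0, 0.9, -0.3]
opening: 0.0872
```

```bash
python3 go.py .6245 -.071 .146 -4; python3 - <<'E'
from h import *
s=cam("scene"); crop(s,230,130,400,290,4.5,"sc_g.png")
E
```

```text
t 2.9 pos [ 0.628  -0.0698  0.1523] psi -3.79 tilt 0.58 q [ 0.15  0.52 -0.15  0.01 -0.9   1.35] F [ 0.   0.9 -0.3] op 0.0872
tool shift [-0.0034  0.0014  0.0063] turn 0.0036
```

View pics/sc_g.png

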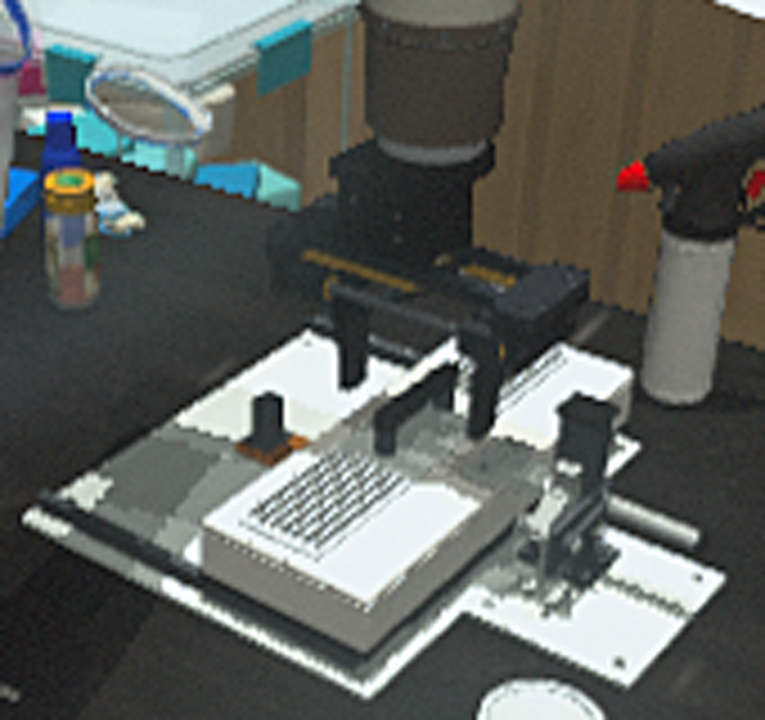

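The fingers straddle the grip bar at (415,405), with one in front of it and one behind. I lower 5 mm and close.

Request:
drive_tool(
  steps=[-0.0034,0.0014,0.005,0,0,0,0,0,0,0,0,0,0,0,0,0,0,0,0,0,0,0,0,0,0,0,0,0,0,0,0,0,0,0,0,0,0,0,0,0],
  jaw=255,
  force=35,
)

```text
t: 3.95
tool_pos: [0.6259, -0.0712, 0.1509]
orientation: [0.005, 0.999, -0.033, 0.002]
ft_force: [0.0, -10.4, -2.2]
opening: 0.015
```

```bash
python3 go.py
```

```text
t 3.95 pos [ 0.6259 -0.0712  0.1509] psi -3.77 tilt 0.6 q [ 0.15  0.52 -0.16  0.01 -0.89  1.35] F [  0.  -10.4  -2.2] op 0.015
```

Request:
drive_tool(
  steps=[0,0.001,-0.003,0,0,0,-0.004,0,0,0,-0.004,0,0,0,-0.004,0,0,0,-0.004,0,0,0,-0.004,0,0,0,-0.004,0],
)

```text
t: 4.65
tool_pos: [0.626, -0.072, 0.1717]
orientation: [0.004, 0.999, -0.034, 0.001]
ft_force: [5.2, -2.2, -12.1]
opening: 0.0141
```

```bash
python3 go.py
```

```text
t 4.65 pos [ 0.626  -0.072   0.1717] psi -3.91 tilt 0.44 q [ 0.14  0.5  -0.14  0.01 -0.94  1.35] F [  5.2  -2.2 -12.1] op 0.0141
```

Request:
drive_tool(
  steps=[0,0,-0.004,0,0,0,-0.004,0,0,0,-0.004,0,0,0,-0.004,0,0,0,-0.004,0,0,0,-0.004,0,0,0,-0.004,0,0,0,-0.004,0],
)

```text
t: 5.45
tool_pos: [0.6245, -0.0719, 0.2041]
orientation: [0.004, 0.999, -0.035, -0.001]
ft_force: [1.1, 0.0, -4.6]
opening: 0.0142
```

```bash
python3 go.py
```

```text
t 5.45 pos [ 0.6245 -0.0719  0.2041] psi -3.96 tilt 0.44 q [ 0.14  0.46 -0.1   0.01 -1.01  1.35] F [ 1.1  0.  -4.6] op 0.0142
```

Request:
drive_tool(
  steps=[0,0,-0.004,0,0,0,-0.004,0,0,0,0,0,0,0,0,0,0,0,0,0],
)

```text
t: 5.95
tool_pos: [0.6243, -0.0719, 0.213]
orientation: [0.003, 0.999, -0.035, -0.001]
ft_force: [1.8, -1.4, -8.5]
opening: 0.0136
```

```bash
python3 go.py; python3 - <<'E'
from h import *
s=cam("scene"); crop(s,230,130,400,290,4.5,"sc_g2.png")
E
```

```text
t 5.95 pos [ 0.6243 -0.0719  0.213 ] psi -3.97 tilt 0.41 q [ 0.14  0.45 -0.09  0.01 -1.03  1.35] F [ 1.8 -1.4 -8.5] op 0.0136
```

View pics/sc_g2.png

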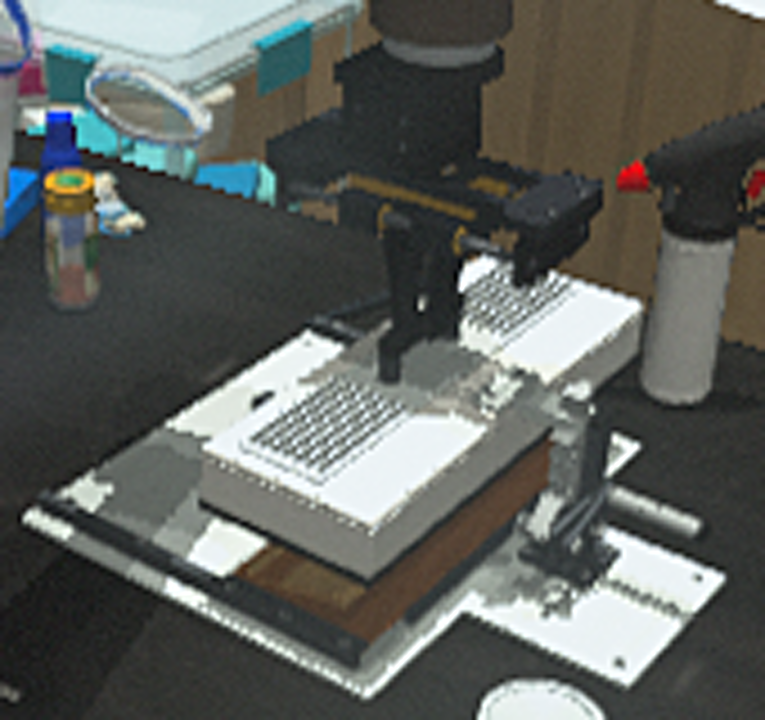

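The hood is raised, with the brown slope visible under it at (300,570). I let it down onto the pawl gently.

Request:
drive_tool(
  steps=[0,0,0.002,0,0,0,0.002,0,0,0,0.002,0,0,0,0.001,0,0,0,0,0],
)

```text
t: 6.5
tool_pos: [0.6243, -0.0719, 0.2071]
orientation: [0.004, 0.999, -0.034, -0.001]
ft_force: [2.0, -1.6, -4.7]
opening: 0.0138
```

```bash
python3 go.py
```

```text
t 6.5 pos [ 0.6243 -0.0719  0.2071] psi -3.94 tilt 0.43 q [ 0.15  0.46 -0.1   0.01 -1.01  1.35] F [ 2.  -1.6 -4.7] op 0.0138
```

Now open and rise.

Request:
drive_tool(
  steps=[0,0,0.0005,0,0,0,0,0,0,0,0,0,0,0,0,0,0,0,0,0,0,0,0,0,0,0,0,0,0,0,-0.03,0,0,0,-0.04,0,0,0,-0.02,0],
  jaw=0,
)

```text
t: 7.5
tool_pos: [0.6233, -0.0713, 0.299]
orientation: [0.005, 0.999, -0.034, -0.004]
ft_force: [1.4, 0.2, 0.3]
opening: 0.0836
```

```bash
python3 go.py; python3 - <<'E'
from h import *
s=cam("top"); P=cl(s)
S=[.6241,-.078]
for a in ((.02,.12),(.02,-.12),(-.03,.0)):
    X=np.array([S[0]-.07*a[0]+.9976*a[1],S[1]-.9976*a[0]-.07*a[1],.122]); v=proj(s,X)[0].round().astype(int); print(P[v[1],v[0]].round(4))
crop(s,250,110,420,260,4.6,"top_h.png")
E
```

```text
t 7.5 pos [ 0.6233 -0.0713  0.299 ] psi -3.88 tilt 0.69 q [ 0.15  0.39  0.03  0.01 -1.22  1.35] F [1.4 0.2 0.3] op 0.0836
[ 0.7429 -0.1064  0.1164]
[ 0.5038 -0.0897  0.1142]
[0.5934 0.006  0.5696]
```

View pics/top_h.png

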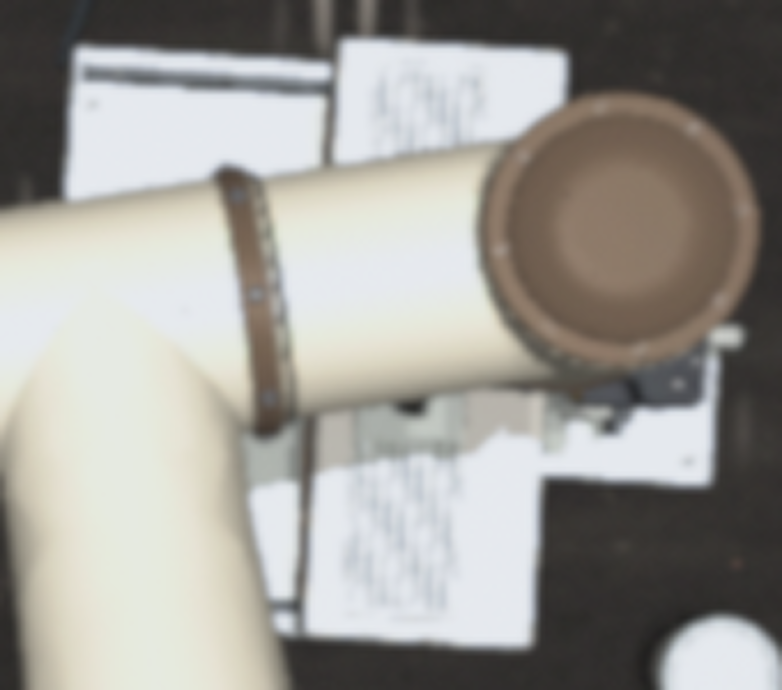

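Request:
drive_tool(
  steps=[0,0,0,0.145,0,0,0,0.145,0,0,0,0.145,0,0,0,0.145,0,0,0,0.145,0,0,0,0.145,0,0,0,0.145,0,0,0,0.145,0,0,0,0.145,0,0,0,0.145,0,0,0,0.12,0,0,0,0],
)

```text
t: 8.75
tool_pos: [0.6232, -0.0712, 0.2991]
orientation: [-0.004, -0.663, 0.749, -0.002]
ft_force: [-0.0, 1.1, 0.3]
opening: 0.087
```

```bash
python3 go.py .632 .0465 .2 -94;  python3 - <<'E'
from h import *
s=dict(np.load("pics/top0.npz")); P=cl(s)
S=[.6241,-.078]
for a in ((.02,.12),(.02,-.12)):
    X=np.array([S[0]-.07*a[0]+.9976*a[1],S[1]-.9976*a[0]-.07*a[1],.066]); v=proj(s,X)[0].round().astype(int); print(P[v[1],v[0]].round(4))
E
```

```text
t 8.75 pos [ 0.6232 -0.0712  0.2991] psi -97.0 tilt 0.52 q [ 0.15  0.39  0.02  0.01 -1.21 -0.27] F [-0.   1.1  0.3] op 0.087
tool shift [-0.1188  0.0052  0.0981] turn -0.0523
[ 0.741  -0.1067  0.0702]
[ 0.5021 -0.0889  0.0713]
```

The depth reading says the hood rose about 45 mm, not 56. I measure its height from both views.

Request:
drive_tool(
  steps=[-0.04,0.002,0,-0.02,-0.04,0.002,0,-0.02,-0.037,0.001,0,-0.012,0,0,0,0],
)

```text
t: 9.15
tool_pos: [0.63, 0.0478, 0.2966]
orientation: [-0.005, -0.685, 0.728, -0.001]
ft_force: [0.6, -1.7, 0.2]
opening: 0.0869
```

```bash
python3 - <<'E'
from h import *
s=cam("scene"); crop(s,270,170,390,290,5,"sc_h3.png"); np.savez("pics/s3.npz",**s)
c=cam("top"); crop(c,290,100,400,260,3.7,"top_h3.png"); np.savez("pics/t3.npz",**c)
P=cl(c);P0=cl(dict(np.load("pics/top0.npz")))
for q in ((335,130),(345,135),(355,130),(345,240),(355,240)): print(P0[q[1],q[0]].round(4),P[q[1],q[0]].round(4))
Ps=cl(s);Ps0=cl(dict(np.load("pics/scene0.npz")))
E
```

```text
[ 0.7633 -0.0681  0.0751] [ 0.756  -0.063   0.1132]
[ 0.7513 -0.0941  0.0698] [ 0.7444 -0.0881  0.1084]
[ 0.7648 -0.1205  0.0657] [ 0.7571 -0.1133  0.106 ]
[ 0.4842 -0.0918  0.0679] [ 0.4864 -0.0859  0.1063]
[ 0.4839 -0.1176  0.0655] [ 0.4863 -0.1102  0.1073]
```

View pics/sc_h3.png

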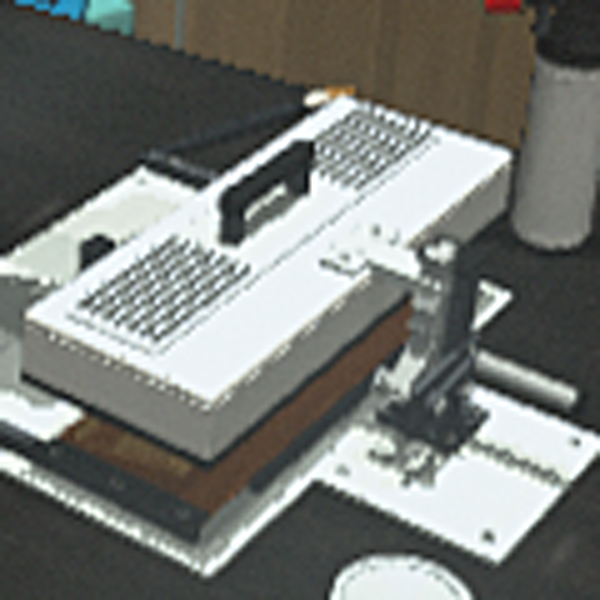

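View pics/top_h3.png

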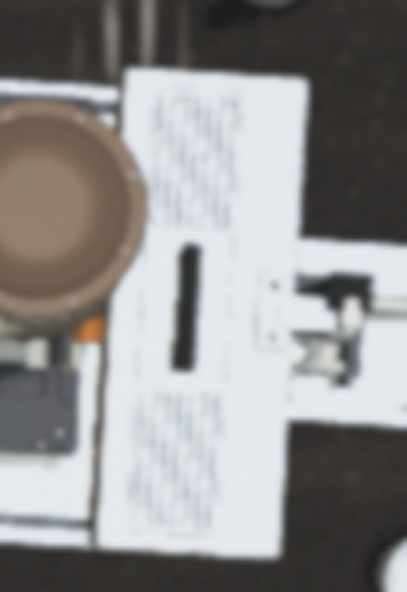

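```bash
python3 - <<'E'
from stand import *
s=dict(np.load("pics/s3.npz")); t=dict(np.load("pics/t3.npz"))
for hgt in (.066,.094,.108,.122): print(hgt,proj(s,T(S,(.067,-.1595,hgt))),proj(t,T(S,(.067,-.1595,hgt))),proj(t,T(S,(.067,.1595,hgt))))
print("obs scene",213/5+270-.4,408/5+170-.4,"top",280/3.7+290,558/3.7+100,307/3.7+290,79/3.7+100)
E
python3 go.py .6245 -.071 .27 -4
```

```text
0.066 [[310.71895736 263.69311934]] [[361.67977166 249.19639652]] [[368.6076831  124.43189238]]
0.094 [[311.25960139 254.70481631]] [[363.84524746 250.05144459]] [[370.93185094 122.15487697]]
0.108 [[311.53605403 250.10874215]] [[364.96948549 250.49535513]] [[372.13816591 120.97303558]]
0.122 [[311.81671828 245.44264925]] [[366.12282247 250.95075553]] [[373.37548392 119.76082013]]
obs scene 312.20000000000005 251.2 top 365.6756756756757 250.8108108108108 372.97297297297297 121.35135135135135
t 9.25 pos [0.6297 0.045  0.2968] psi -93.68 tilt 0.63 q [ 0.33  0.4   0.03  0.01 -1.22 -0.4 ] F [-1.4 -0.2 -1. ] op 0.0868
tool shift [ 0.1158 -0.0024  0.0279] turn -1.5653
```

The hood is at notch 3: the roof corner fits z≈0.106, where the top notch would give 0.122. I regrip it lower and harder for the last click.

Request:
drive_tool(
  steps=[0.04,-0.001,0,-0.143,0.035,-0.015,0,-0.143,0.029,-0.017,0,-0.143,0,0,0,-0.143,0,0,0,-0.143,0,0,0,-0.143,0,0,0,-0.143,0,0,0,-0.143,0,0,0,-0.143,0,0,0,-0.143,0,0,0,-0.08,0,0,0,0],
)

```text
t: 10.45
tool_pos: [0.6672, -0.074, 0.2956]
orientation: [0.006, 0.999, -0.034, -0.005]
ft_force: [-1.0, 0.3, 1.1]
opening: 0.0867
```

```bash
python3 go.py .6245 -.0715 .186 -4
```

```text
t 10.45 pos [ 0.6672 -0.074   0.2956] psi -3.88 tilt 0.88 q [ 0.13  0.47  0.14  0.01 -1.26  1.37] F [-1.   0.3  1.1] op 0.0867
tool shift [-0.0416 -0.0009  0.1101] turn 0.0022
```

Request:
drive_tool(
  steps=[-0.0416,-0.001,0.02,0,0,0,0.025,0,0,0,0.025,0,0,0,0.015,0,0,0,0.01,0,0,0,0,0],
)

```text
t: 11.05
tool_pos: [0.6201, -0.0772, 0.1969]
orientation: [0.006, 0.999, -0.041, -0.007]
ft_force: [-0.6, -0.5, 0.2]
opening: 0.0872
```

```bash
python3 go.py .6245 -.0715 .186 -4
```

```text
t 11.05 pos [ 0.6201 -0.0772  0.1969] psi -4.66 tilt 1.03 q [ 0.14  0.47 -0.12  0.01 -1.    1.34] F [-0.6 -0.5  0.2] op 0.0872
tool shift [ 0.0041 -0.0062  0.0108] turn -0.0114
```

Request:
drive_tool(
  steps=[0.004,-0.006,0.006,-0.011,0,0,0.005,0,0,0,0,0,0,0,0,0],
)

```text
t: 11.45
tool_pos: [0.6266, -0.0716, 0.1874]
orientation: [0.006, 0.999, -0.035, -0.004]
ft_force: [-0.4, 0.2, -0.9]
opening: 0.0871
```

```bash
python3 go.py .6245 -.0715 .186 -4
```

```text
t 11.45 pos [ 0.6266 -0.0716  0.1874] psi -4.02 tilt 0.84 q [ 0.15  0.48 -0.12  0.01 -0.98  1.35] F [-0.4  0.2 -0.9] op 0.0871
tool shift [-0.0021  0.      0.0014] turn -0.0004
```

Request:
drive_tool(
  steps=[0,0,0.001,0,0,0,0,0,0,0,0,0,0,0,0,0,0,0,0,0,0,0,0,0,0,0,0,0,0,0,0,0,0,0,0,0,0,0,-0.003,0,0,0,-0.003,0,0,0,-0.003,0],
  jaw=255,
  force=55,
)

```text
t: 12.65
tool_pos: [0.6269, -0.0719, 0.1945]
orientation: [0.006, 0.999, -0.036, -0.004]
ft_force: [3.7, -1.7, -8.1]
opening: 0.0139
```

```bash
python3 go.py
```

```text
t 12.65 pos [ 0.6269 -0.0719  0.1945] psi -4.07 tilt 0.79 q [ 0.15  0.48 -0.11  0.01 -1.    1.35] F [ 3.7 -1.7 -8.1] op 0.0139
```

Request:
drive_tool(
  steps=[0,0,-0.003,0,0,0,-0.003,0,0,0,-0.003,0,0,0,-0.003,0,0,0,0,0],
)

```text
t: 13.15
tool_pos: [0.627, -0.0719, 0.2038]
orientation: [0.005, 0.999, -0.036, -0.005]
ft_force: [2.8, -2.5, -6.1]
opening: 0.0134
```

```bash
python3 go.py
```

```text
t 13.15 pos [ 0.627  -0.0719  0.2038] psi -4.13 tilt 0.84 q [ 0.15  0.47 -0.09  0.01 -1.02  1.35] F [ 2.8 -2.5 -6.1] op 0.0134
```

Request:
drive_tool(
  steps=[0,0,-0.003,0,0,0,-0.002,0,0,0,0,0],
)

```text
t: 13.45
tool_pos: [0.627, -0.0719, 0.2101]
orientation: [0.006, 0.999, -0.036, -0.005]
ft_force: [1.8, -2.1, -5.0]
opening: 0.0134
```

```bash
python3 go.py;python3 - <<'E'
from stand import *
s=cam("scene"); crop(s,270,150,390,290,4.2,"sc_h4.png"); np.savez("pics/s4.npz",**s)
for hgt in (.108,.122,.126,.130): print(hgt,proj(s,T(S,(.067,-.1595,hgt))))
E
```

```text
t 13.45 pos [ 0.627  -0.0719  0.2101] psi -4.11 tilt 0.83 q [ 0.15  0.46 -0.09  0.01 -1.03  1.35] F [ 1.8 -2.1 -5. ] op 0.0134
0.108 [[311.53605403 250.10874215]]
0.122 [[311.81671828 245.44264925]]
0.126 [[311.89769512 244.09639487]]
0.13 [[311.97902597 242.74425501]]
```

View pics/sc_h4.png

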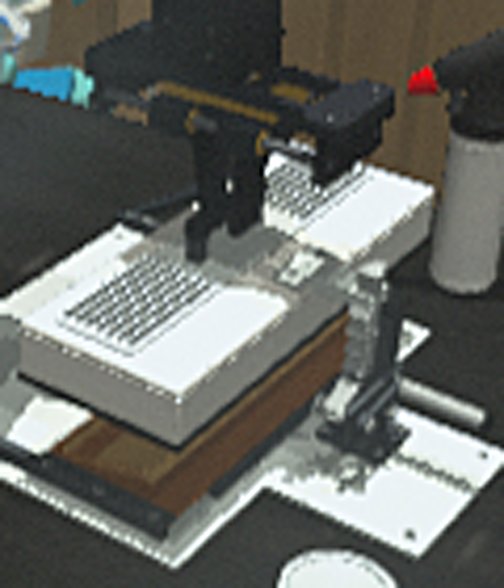

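The roof corner now fits z≈0.128–0.131, past the top tooth. I lower until the pawl takes the load.

Request:
drive_tool(
  steps=[0,0,0.002,0,0,0,0.002,0,0,0,0.002,0,0,0,0,0],
)

```text
t: 13.9
tool_pos: [0.6269, -0.0719, 0.2061]
orientation: [0.006, 0.999, -0.036, -0.004]
ft_force: [1.8, -1.6, -5.1]
opening: 0.0137
```

Request:
drive_tool(
  steps=[0,0,0.002,0,0,0,0.001,0,0,0,0.001,0,0,0,0,0],
)

```text
t: 14.3
tool_pos: [0.6269, -0.0718, 0.2047]
orientation: [0.006, 0.999, -0.035, -0.003]
ft_force: [0.5, -1.9, -2.4]
opening: 0.0133
```

Request:
drive_tool(
  steps=[0,0,0.001,0,0,0,0.002,0,0,0,0.001,0,0,0,0,0],
)

```text
t: 14.7
tool_pos: [0.6268, -0.0718, 0.2046]
orientation: [0.006, 0.999, -0.035, -0.002]
ft_force: [-0.0, -1.3, -1.2]
opening: 0.0135
```

The load is now on the pawl: z has stopped falling and the force is about 0. I release.

Request:
drive_tool(
  steps=[0,0,0,0,0,0,0,0,0,0,0,0,0,0,0,0,0,0,0,0,0,0,0,0,0,0,0,0,0,0,-0.03,0,0,0,-0.04,0,0,0,-0.03,0],
  jaw=0,
)

```text
t: 15.7
tool_pos: [0.6255, -0.07, 0.2993]
orientation: [0.007, 0.999, -0.035, -0.01]
ft_force: [0.9, 0.0, 0.2]
opening: 0.0833
```

Request:
drive_tool(
  steps=[0,-0.04,0,0.145,0,-0.04,0,0.145,0,0,0,0.145,0,0,0,0.145,0,0,0,0.145,0,0,0,0.145,0,0,0,0.145,0,0,0,0.145,0,0,0,0.145,0,0,0,0.145,0,0,0,0.07,0,0,0,0],
)

```text
t: 16.9
tool_pos: [0.6395, 0.0124, 0.3059]
orientation: [-0.005, -0.681, 0.732, -0.002]
ft_force: [-0.0, -0.6, 0.7]
opening: 0.0871
```

```bash
python3 go.py .631 .046 .2 -94;python3 - <<'E'
from stand import *
s=cam("scene"); crop(s,270,150,390,290,4.2,"sc_h5.png"); np.savez("pics/s5.npz",**s)
c=cam("top");P=cl(c)
for q in ((335,130),(345,135),(355,130),(345,240),(355,240)): print(P[q[1],q[0]].round(4))
for hgt in (.108,.122,.126,.130): print(hgt,proj(s,T(S,(.067,-.1595,hgt))))
E
```

```text
t 16.9 pos [0.6395 0.0124 0.3059] psi -94.09 tilt 0.66 q [ 0.28  0.4   0.07  0.01 -1.24 -0.35] F [-0.  -0.6  0.7] op 0.0871
tool shift [-0.034   0.0104  0.1056] turn -0.0016
[0.6631 0.0024 0.601 ]
[ 0.6567 -0.0116  0.5982]
[ 0.7541 -0.1104  0.1218]
[ 0.4872 -0.0836  0.1209]
[ 0.487  -0.108   0.1197]
0.108 [[311.53605403 250.10874215]]
0.122 [[311.81671828 245.44264925]]
0.126 [[311.89769512 244.09639487]]
0.13 [[311.97902597 242.74425501]]
```

View pics/sc_h5.png

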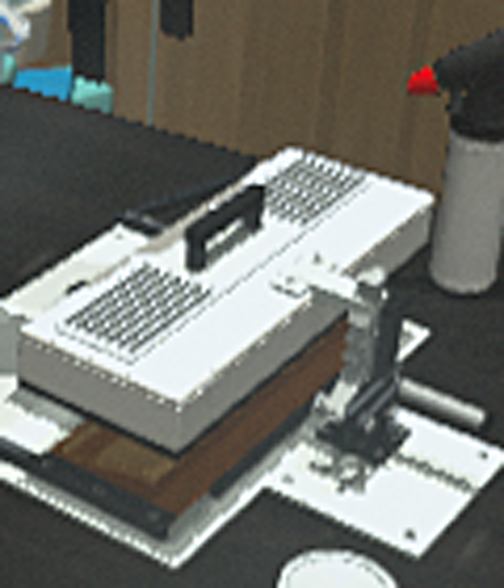

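Roof z≈0.121, so the hood is at the top notch, +56 mm. Now the pull.

Request:
drive_tool(
  steps=[-0.034,0.01,0.03,0,0,0,0.04,0,0,0,0.04,0,0,0,0.04,0,0,0,0.03,0,0,0,0,0],
)

```text
t: 17.6
tool_pos: [0.6337, 0.0468, 0.1235]
orientation: [-0.001, -0.685, 0.728, -0.005]
ft_force: [-0.4, -0.0, -0.1]
opening: 0.0869
```

```bash
python3 go.py .6315 .046 .088 -94
```

```text
t 17.6 pos [0.6337 0.0468 0.1235] psi -93.49 tilt 0.56 q [ 0.33  0.56 -0.17  0.01 -0.84 -0.4 ] F [-0.4 -0.  -0.1] op 0.0869
tool shift [0.0006 0.0023 0.0355] turn 0.0089
```

Request:
drive_tool(
  steps=[0,0.002,0.012,0.009,0,0,0.012,0,0,0,0.01,0,0,0,0,0],
)

```text
t: 18.0
tool_pos: [0.6345, 0.0472, 0.0914]
orientation: [0.002, -0.683, 0.731, -0.007]
ft_force: [-0.4, 0.9, 0.7]
opening: 0.0871
```

```bash
python3 go.py .6315 .046 .088 -94; python3 - <<'E'
from h import *
s=cam("scene"); crop(s,250,150,370,290,4.2,"sc_p.png")
E
```

```text
t 18.0 pos [0.6345 0.0472 0.0914] psi -93.9 tilt 0.8 q [ 0.33  0.6  -0.2   0.02 -0.76 -0.41] F [-0.4  0.9  0.7] op 0.0871
tool shift [0.0014 0.0029 0.0034] turn 0.0017
```

View pics/sc_p.png

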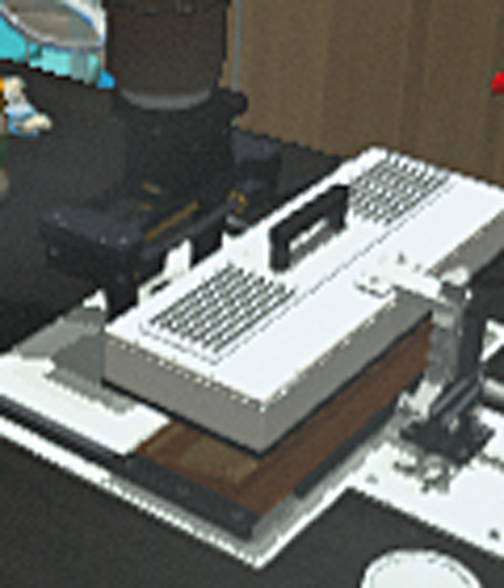

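Request:
drive_tool(
  steps=[0.001,0.003,0.003,0,0,0,0,0,0,0,0,0,0,0,0,0,0,0,0,0,0,0,0,0,0,0,0,0,0,0,0,0,0,0,0,0,0,0,0,0],
  jaw=255,
  force=30,
)

```text
t: 19.05
tool_pos: [0.6335, 0.0469, 0.0924]
orientation: [0.005, -0.683, 0.73, -0.009]
ft_force: [0.8, 0.6, 1.0]
opening: 0.02
```

```bash
python3 go.py .6405 .176 .088 -94
```

```text
t 19.05 pos [0.6335 0.0469 0.0924] psi -93.85 tilt 1.16 q [ 0.33  0.59 -0.21  0.02 -0.75 -0.41] F [0.8 0.6 1. ] op 0.02
tool shift [-0.1293  0.0018  0.0038] turn 0.0026
```

Request:
drive_tool(
  steps=[-0.008,0,0,0,-0.01,0,0,0,-0.01,0,0,0,-0.01,0,0,0,-0.01,0,0,0,-0.01,0,0,0],
)

```text
t: 19.65
tool_pos: [0.6365, 0.1062, 0.0923]
orientation: [0.002, -0.683, 0.73, -0.009]
ft_force: [-0.5, -4.3, 2.5]
opening: 0.0198
```

```bash
python3 go.py .642 .179 .0925 -94
```

```text
t 19.65 pos [0.6365 0.1062 0.0923] psi -93.84 tilt 1.04 q [ 0.42  0.61 -0.18  0.02 -0.78 -0.5 ] F [-0.5 -4.3  2.5] op 0.0198
tool shift [-0.073  -0.0006 -0.0008] turn 0.0029
```

Request:
drive_tool(
  steps=[-0.01,0,0,0,-0.01,0,0,0,-0.01,0,0,0,-0.01,0,0,0,-0.01,0,0,0,-0.01,0,0,0,-0.01,0,0,0,-0.004,0,0,0,0,0,0,0],
)

```text
t: 20.55
tool_pos: [0.6417, 0.1888, 0.0918]
orientation: [0.002, -0.684, 0.729, -0.009]
ft_force: [0.0, -5.3, 2.0]
opening: 0.0201
```

```bash
python3 go.py .642 .179 .0925 -94
```

```text
t 20.55 pos [0.6417 0.1888 0.0918] psi -93.61 tilt 1.07 q [ 0.53  0.64 -0.12  0.02 -0.81 -0.61] F [ 0.  -5.3  2. ] op 0.0201
tool shift [ 0.0098 -0.0009 -0.0005] turn 0.0067
```

Request:
drive_tool(
  steps=[0,0,0,0,0,0,0,0,0,0,0,0,0,0,0,0,0,0,0,0,0,0,0,0,0,0,-0.03,0,0,0,-0.04,0,0,0,-0.04,0],
  jaw=0,
)

```text
t: 21.45
tool_pos: [0.6371, 0.1899, 0.1953]
orientation: [-0.003, -0.682, 0.731, -0.005]
ft_force: [1.3, 0.5, 0.0]
opening: 0.0828
```

```bash
python3 go.py .55 .399 .2 -10
```

```text
t 21.45 pos [0.6371 0.1899 0.1953] psi -93.93 tilt 0.7 q [ 0.54  0.53 -0.02  0.01 -1.03 -0.61] F [1.3 0.5 0. ] op 0.0828
tool shift [-0.2026  0.1012 -0.0074] turn -1.4648
```

Request:
drive_tool(
  steps=[-0.04,0.02,0,0,-0.04,0.02,0,0,-0.04,0.02,0,0,-0.04,0.02,0,0,-0.035,0.02,0,0,0,0,0,-0.145,0,0,0,-0.145,0,0,0,-0.145,0,0,0,-0.145,0,0,0,-0.145,0,0,0,-0.145,0,0,0,-0.145,0,0,0,-0.145,0,0,0,-0.145,0,0,0,-0.1,0,0,0,0],
)

```text
t: 23.05
tool_pos: [0.55, 0.4011, 0.2025]
orientation: [-0.001, 0.995, -0.097, 0.009]
ft_force: [0.2, 0.0, 0.3]
opening: 0.0869
```

```bash
python3 go.py .55 .399 .2 -9.8; python3 - <<'E'
from h import *
c=cam("top"); cv2.imwrite("pics/t6.png",cv2.resize(c["image"][:,:,::-1],(800,600))); np.savez("pics/t6.npz",**c)
s=cam("scene"); cv2.imwrite("pics/s6.png",cv2.resize(s["image"][:,:,::-1],(800,600))); np.savez("pics/s6.npz",**s)
E
```

```text
t 23.05 pos [0.55   0.4011 0.2025] psi -11.13 tilt 1.07 q [ 0.87  0.54  0.02  0.02 -1.04  0.5 ] F [0.2 0.  0.3] op 0.0869
tool shift [0.0003 0.0021 0.0025] turn -0.0232
```

View pics/t6.png

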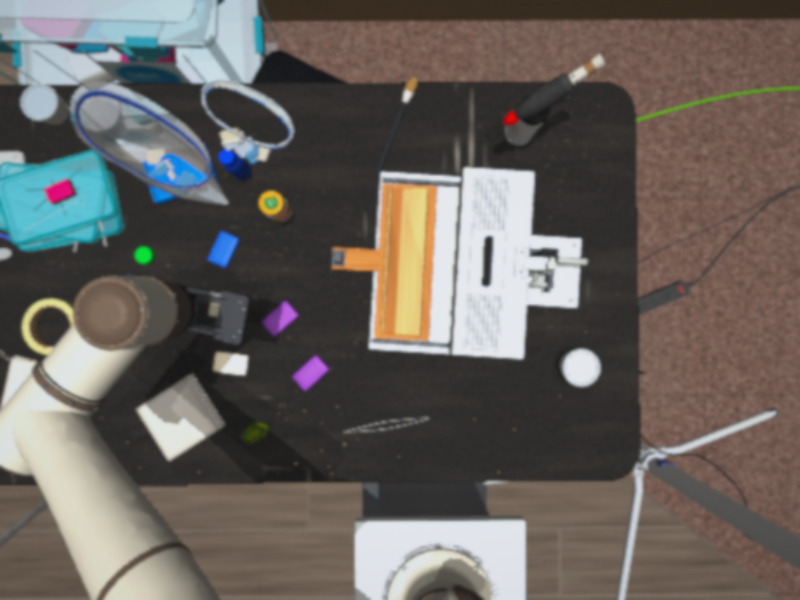

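View pics/s6.png

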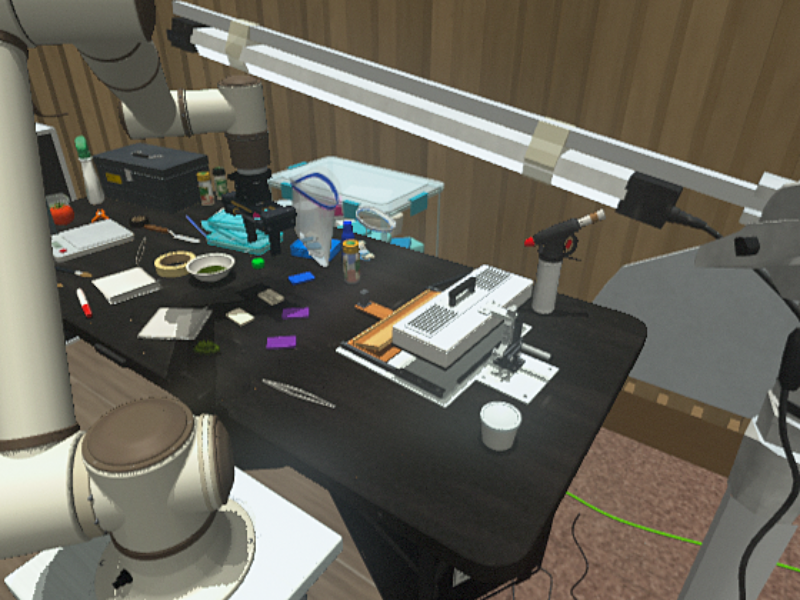

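The board is out: slope at top (408,262), pull at (340,258). Slice A is under the gripper and slice B at (231,363). I go down onto slice A.

Request:
drive_tool(
  steps=[0,0.002,0.04,-0.023,0,0,0.04,0,0,0,0.025,0,0,0,0,0],
)

```text
t: 23.55
tool_pos: [0.5532, 0.4004, 0.0973]
orientation: [-0.004, 0.996, -0.09, 0.011]
ft_force: [-0.8, -0.7, -1.1]
opening: 0.0869
```

```bash
python3 go.py .55 .399 .0725 -9.8; python3 - <<'E'
from h import *
c=dict(np.load("pics/t6.npz")); im=c["image"].astype(int)
crop(c,225,115,330,255,4.2,"t6c.png")
E
```

```text
t 23.55 pos [0.5532 0.4004 0.0973] psi -10.35 tilt 1.39 q [ 0.87  0.65 -0.08  0.02 -0.83  0.51] F [-0.8 -0.7 -1.1] op 0.0869
tool shift [-0.0034  0.0021  0.0247] turn -0.0096
```

View pics/t6c.png

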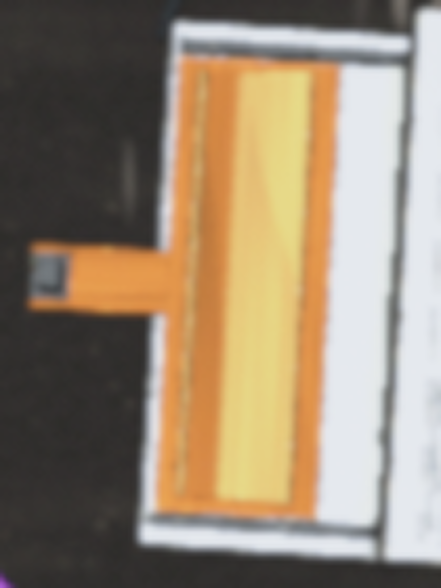

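Request:
drive_tool(
  steps=[-0.0034,0.002,0.012,-0.01,0,0,0.008,0,0,0,0.003,0,0,0,0,0],
)

```text
t: 23.95
tool_pos: [0.5512, 0.4006, 0.0762]
orientation: [-0.006, 0.996, -0.085, 0.014]
ft_force: [0.2, 0.4, -0.2]
opening: 0.0871
```

```bash
python3 go.py .55 .399 .0725 -9.8; python3 - <<'E'
from h import *
c=dict(np.load("pics/t6.npz"))
f=lambda x,y:np.array([x/4.2+225-.4,y/4.2+115-.4])
print("slope top corners",ray(c,f(312,70),.038),ray(c,f(290,500),.038))
print("ledge",ray(c,f(205,75),.02),ray(c,f(180,495),.02))
print("pull",ray(c,f(49,276),.048))
s=cam("scene"); crop(s,120,100,260,260,4,"s7.png")
E
```

```text
t 23.95 pos [0.5512 0.4006 0.0762] psi -9.81 tilt 1.69 q [ 0.87  0.67 -0.1   0.02 -0.78  0.51] F [ 0.2  0.4 -0.2] op 0.0871
tool shift [-0.001   0.0018  0.0037] turn -0.0001
slope top corners [[0.76755258 0.02159523 0.038     ]] [[0.49992051 0.0372083  0.038     ]]
ledge [[0.76814471 0.08839426 0.02      ]] [[0.5027607  0.10572379 0.02      ]]
pull [[0.6391193  0.18514185 0.048     ]]
```

View pics/s7.png

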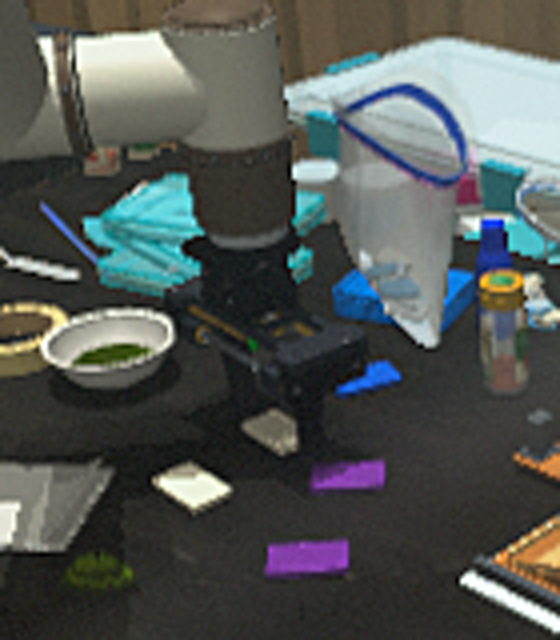

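The fingers are around slice A at crop (272,425). I lower and close.

Request:
drive_tool(
  steps=[0,0.001,0.0035,0,0,0,0,0,0,0,0,0,0,0,0,0,0,0,0,0,0,0,0,0,0,0,0,0],
  jaw=255,
  force=12,
)

```text
t: 24.7
tool_pos: [0.5523, 0.4007, 0.0756]
orientation: [-0.008, 0.996, -0.085, 0.015]
ft_force: [0.4, 0.3, -0.1]
opening: 0.0602
```

Request:
drive_tool(
  steps=[0,0,-0.01,0,0,0,-0.02,0,0,0,-0.03,0,0,0,-0.03,0,0,0,0,0],
)

```text
t: 25.2
tool_pos: [0.5494, 0.3992, 0.1701]
orientation: [-0.007, 0.996, -0.085, 0.015]
ft_force: [0.4, 1.4, -0.1]
opening: 0.06
```

```bash
python3 go.py .575 .0675 .16 -94; python3 - <<'E'
from h import *
s=cam("scene"); crop(s,120,100,260,260,4,"s8.png")
E
```

```text
t 25.2 pos [0.5494 0.3992 0.1701] psi -9.78 tilt 1.93 q [ 0.87  0.56 -0.03  0.02 -0.95  0.52] F [ 0.4  1.4 -0.1] op 0.06
tool shift [0.0812 0.3227 0.0071] turn 1.4699
```

View pics/s8.png

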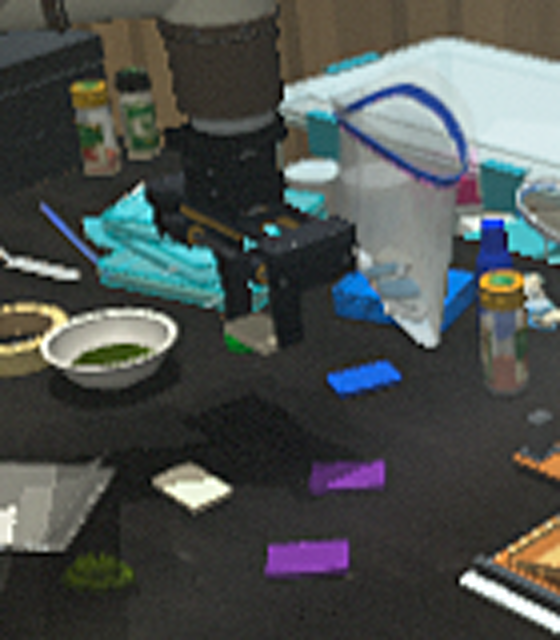

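Slice A is held at (250,335) in the crop. I carry it over the slope and turn.

Request:
drive_tool(
  steps=[0.008,0.012,0,0,0.0163,0.0248,0,0,0.0163,0.0248,0,0,0.0163,0.0248,0,0,0.0163,0.0248,0,0,0.0163,0.0248,0,0,0.0163,0.0248,0,0,0.0163,0.0248,0,0,0.0163,0.0248,0,0,0.0163,0.0248,0,0,0.0163,0.0248,0,0,0.0163,0.0248,0,0,0.0163,0.0248,0,0],
  force=25,
)

```text
t: 26.55
tool_pos: [0.6946, 0.0355, 0.1549]
orientation: [0.002, 0.996, -0.085, 0.001]
ft_force: [0.9, -0.4, -0.7]
opening: 0.0595
```

Request:
drive_tool(
  steps=[0,0,0,0.06,0,0,0,0.12,0,0,0,0.12,0,0,0,0.12,0,0,0,0.12,0,0,0,0.12,0,0,0,0.12,0,0,0,0.12,0,0,0,0.12,0,0,0,0.12,0,0,0,0.12,0,0,0,0.12,0,0,0,0.07,0,0,0,0],
)

```text
t: 27.95
tool_pos: [0.6842, 0.0129, 0.134]
orientation: [-0.018, -0.66, 0.751, 0.009]
ft_force: [-0.7, -0.3, -1.2]
opening: 0.0596
```

```bash
python3 go.py .6965 .059 .12 -94; python3 - <<'E'
from h import *
s=cam("scene"); crop(s,220,110,390,270,4,"s9.png")
E
```

```text
t 27.95 pos [0.6842 0.0129 0.134 ] psi -97.44 tilt 2.33 q [ 0.26  0.63  0.    0.   -0.99 -0.39] F [-0.7 -0.3 -1.2] op 0.0596
tool shift [-0.0475 -0.0068  0.013 ] turn -0.06
```

View pics/s9.png

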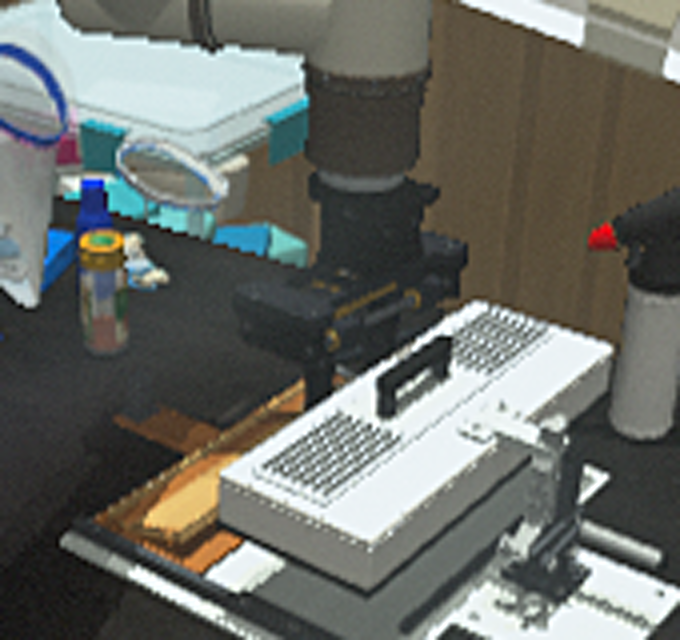

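The arm drifted toward the hood during the turn. I back off to the slope position.

Request:
drive_tool(
  steps=[-0.02,-0.003,-0.01,-0.03,-0.027,-0.004,-0.01,-0.03,0,0,0,0,0,0,0,0],
)

```text
t: 28.4
tool_pos: [0.6974, 0.0607, 0.1527]
orientation: [-0.019, -0.685, 0.728, 0.01]
ft_force: [-0.3, 0.2, -0.9]
opening: 0.0594
```

```bash
python3 go.py .6965 .059 .125 -94; python3 - <<'E'
from h import *
from scipy.spatial.transform import Rotation as Ro
q=r.sense()["orientation"]; print(Ro.from_quat([q[1],q[2],q[3],q[0]]).as_matrix().round(3))
s=cam("scene"); crop(s,220,110,390,270,4,"s10.png")
c=cam("top"); crop(c,225,95,330,255,3.7,"t10.png")
E
```

```text
t 28.4 pos [0.6974 0.0607 0.1527] psi -93.45 tilt 2.48 q [ 0.32  0.64  0.07 -0.   -1.05 -0.38] F [-0.3  0.2 -0.9] op 0.0594
tool shift [ 0.0013 -0.0003  0.0277] turn 0.0096
[[-0.06  -0.997 -0.042]
 [-0.998  0.061 -0.012]
 [ 0.014  0.041 -0.999]]
```

View pics/s10.png

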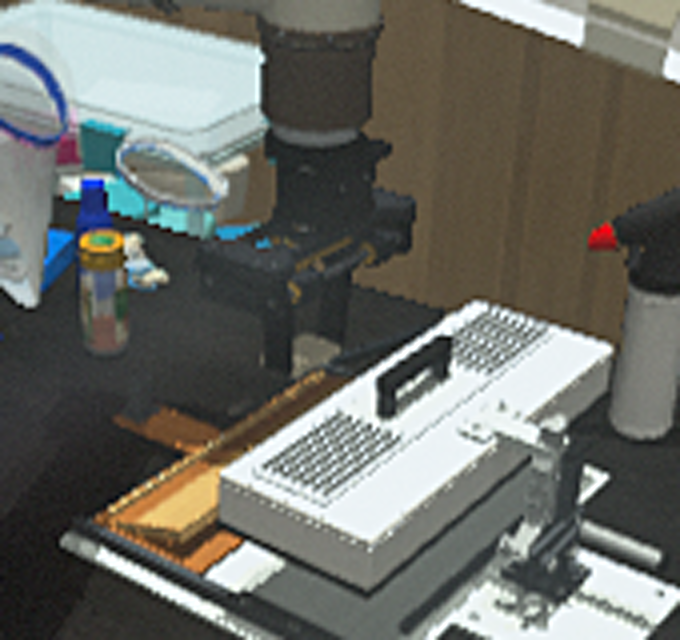

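View pics/t10.png

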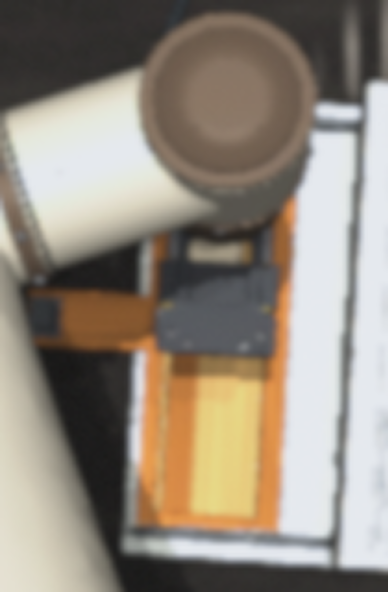

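Request:
drive_tool(
  steps=[0.001,0,0.014,0.005,0,0,0.014,0,0,0,0.008,0,0,0,0,0],
)

```text
t: 28.9
tool_pos: [0.6941, 0.0569, 0.112]
orientation: [-0.021, -0.682, 0.731, 0.011]
ft_force: [-0.3, -0.7, -1.2]
opening: 0.0595
```

```bash
python3 go.py .6965 .06 .110 -94
```

```text
t 28.9 pos [0.6941 0.0569 0.112 ] psi -93.9 tilt 2.7 q [ 0.31  0.67  0.03 -0.   -0.97 -0.38] F [-0.3 -0.7 -1.2] op 0.0595
tool shift [-0.0033 -0.0022  0.0018] turn 0.0017
```

Move 3 mm away from the hood and press down slowly in 1–2 mm rows.

Request:
drive_tool(
  steps=[-0.003,-0.002,0.001,0,0,0,0.002,0,0,0,0.002,0,0,0,0.002,0],
)

```text
t: 29.3
tool_pos: [0.6969, 0.0601, 0.1087]
orientation: [-0.021, -0.683, 0.73, 0.01]
ft_force: [-2.8, 0.9, 6.1]
opening: 0.0597
```

```bash
python3 go.py .6965 .06 .110 -94; python3 - <<'E'
from h import *
s=cam("scene"); crop(s,250,140,370,260,5,"s11.png")
E
```

```text
t 29.3 pos [0.6969 0.0601 0.1087] psi -93.81 tilt 2.64 q [ 0.32  0.68  0.03 -0.   -0.97 -0.38] F [-2.8  0.9  6.1] op 0.0597
tool shift [ 0.0002  0.0004 -0.0012] turn 0.0032
```

View pics/s11.png

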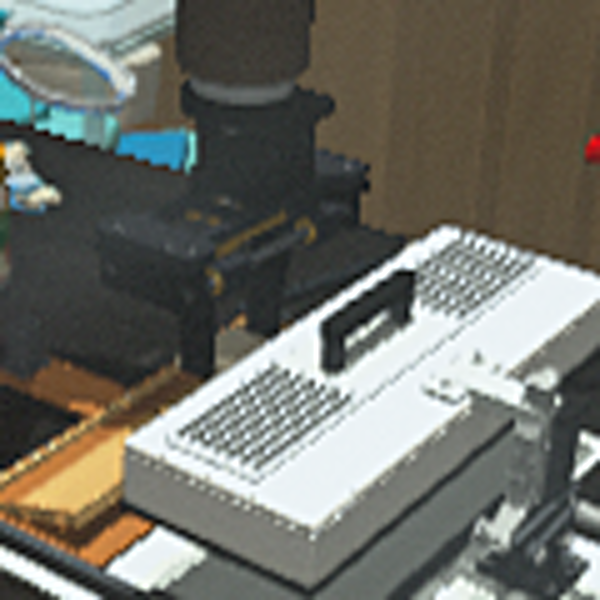

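Contact: 6 N upward at z 0.109. I release and rise.

Request:
drive_tool(
  steps=[0,0,0,0,0,0,0,0,0,0,0,0,0,0,0,0,0,0,0,0,0,0,0,0,0,0,-0.015,0,-0.01,0,-0.03,0,-0.02,0,-0.03,0,-0.02,0,-0.04,0],
  jaw=0,
)

```text
t: 30.35
tool_pos: [0.7034, 0.1096, 0.2218]
orientation: [-0.026, -0.681, 0.732, 0.013]
ft_force: [0.3, -0.2, -0.0]
opening: 0.0868
```

Request:
drive_tool(
  steps=[-0.045,0,0,0,-0.045,0,0,0,-0.045,0.02,0,0,-0.045,0.03,0,0,0,0,0,0],
)

```text
t: 30.85
tool_pos: [0.6719, 0.2971, 0.2375]
orientation: [-0.015, -0.681, 0.732, 0.008]
ft_force: [0.2, 0.3, 0.0]
opening: 0.0873
```

```bash
python3 go.py .4466 .3901 .2 -8.5; python3 - <<'E'
from h import *
c=cam("top"); crop(c,225,95,330,255,3.7,"t12.png"); np.savez("pics/t12.npz",**c)
crop(c,120,150,330,300,3.7,"t12b.png")
s=cam("scene"); crop(s,120,130,340,260,3.6,"s12.png")
E
```

```text
t 30.85 pos [0.6719 0.2971 0.2375] psi -94.12 tilt 1.89 q [ 0.63  0.62  0.27 -0.01 -1.25 -0.7 ] F [0.2 0.3 0. ] op 0.0873
tool shift [-0.077   0.2301  0.0439] turn -1.4943
```

View pics/t12.png

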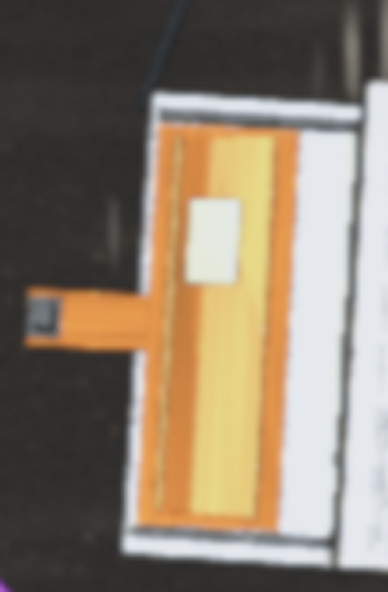

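View pics/s12.png

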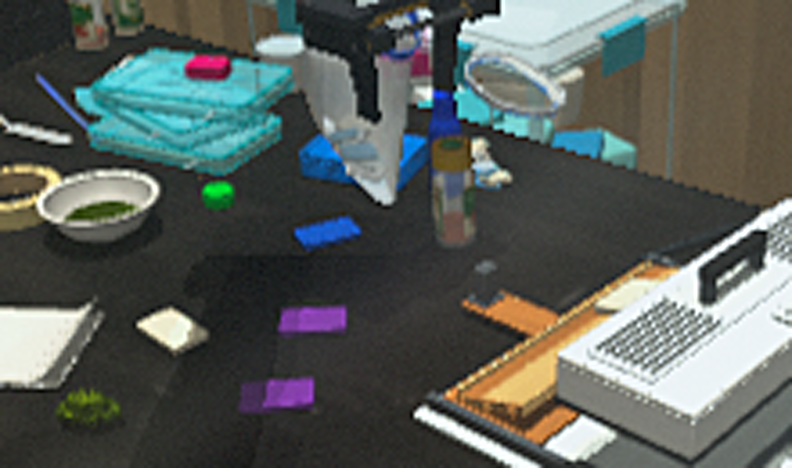

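View pics/t12b.png

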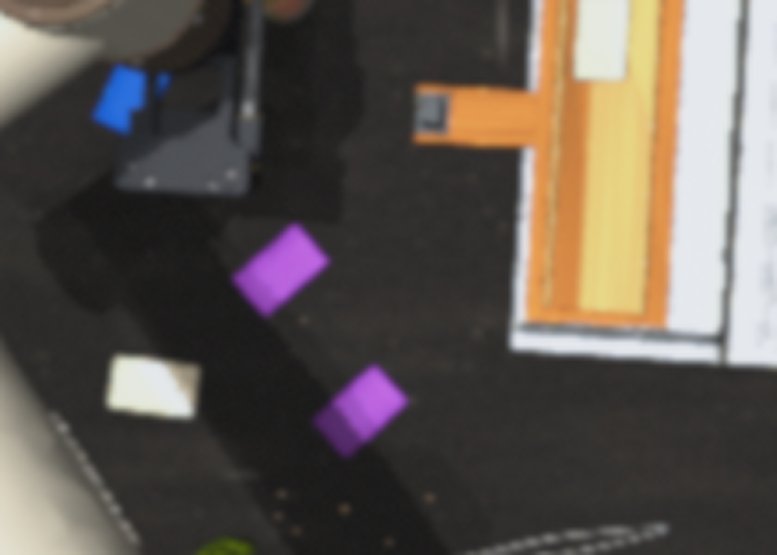

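Slice A lies flat at top crop (213,240), clear of the ledge. Slice B is unmoved. I go there next.

Request:
drive_tool(
  steps=[-0.0128,0.037,0,0,-0.0128,0.037,0,0,-0.0128,0.037,0,0,-0.0128,0.037,0,0,-0.0128,0.037,0,0,-0.0128,0.025,0,0,0,0,0,-0.145,0,0,0,-0.145,0,0,0,-0.145,0,0,0,-0.145,0,0,0,-0.145,0,0,0,-0.145,0,0,0,-0.145,0,0,0,-0.145,0,0,0,-0.145,0,0,0,-0.14,0,0,0,0],
)

```text
t: 32.65
tool_pos: [0.4816, 0.3638, 0.253]
orientation: [0.004, 0.996, -0.091, -0.011]
ft_force: [0.4, 0.4, 0.0]
opening: 0.0871
```

```bash
python3 go.py .4466 .3901 .12 -8.5
```

```text
t 32.65 pos [0.4816 0.3638 0.253 ] psi -10.41 tilt 1.38 q [ 0.91  0.39 -0.09 -0.02 -1.12  0.49] F [0.4 0.4 0. ] op 0.0871
tool shift [-0.0363 -0.021   0.1336] turn -0.0333
```

Request:
drive_tool(
  steps=[-0.018,-0.01,0.03,-0.02,-0.018,-0.01,0.035,-0.013,0,0,0.035,0,0,0,0.03,0,0,0,0,0],
)

```text
t: 33.15
tool_pos: [0.4518, 0.3864, 0.1246]
orientation: [0.001, 0.996, -0.086, -0.008]
ft_force: [0.1, -0.8, 0.1]
opening: 0.0872
```

```bash
python3 go.py .4466 .3901 .085 -8.5
```

```text
t 33.15 pos [0.4518 0.3864 0.1246] psi -9.9 tilt 0.93 q [ 0.97  0.5  -0.26 -0.02 -0.82  0.44] F [ 0.1 -0.8  0.1] op 0.0872
tool shift [-0.0051 -0.0029  0.0397] turn -0.0245
```

Request:
drive_tool(
  steps=[-0.005,-0.003,0.014,-0.024,0,0,0.014,0,0,0,0.01,0,0,0,0,0],
)

```text
t: 33.55
tool_pos: [0.4508, 0.3904, 0.0898]
orientation: [-0.002, 0.997, -0.079, -0.006]
ft_force: [-0.8, -1.0, -0.8]
opening: 0.0869
```

```bash
python3 go.py .4466 .3901 .0715 -8.5;python3 - <<'E'
from h import *
s=cam("scene"); crop(s,120,100,260,260,4,"s13.png")
E
```

```text
t 33.55 pos [0.4508 0.3904 0.0898] psi -9.01 tilt 0.67 q [ 0.98  0.55 -0.29 -0.02 -0.74  0.45] F [-0.8 -1.  -0.8] op 0.0869
tool shift [-0.0039  0.001   0.0183] turn -0.009
```

View pics/s13.png

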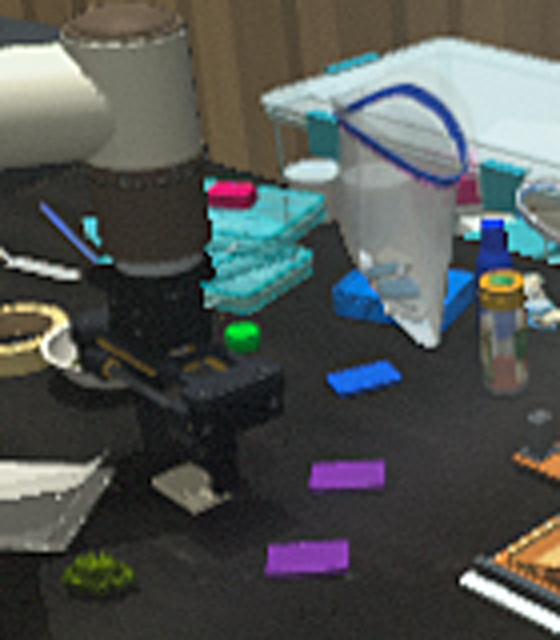

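Request:
drive_tool(
  steps=[-0.004,0.001,0.008,-0.009,0,0,0.006,0,0,0,0.004,0,0,0,0,0],
)

```text
t: 34.0
tool_pos: [0.4477, 0.3913, 0.0735]
orientation: [-0.004, 0.997, -0.074, -0.004]
ft_force: [-0.0, -0.4, -0.3]
opening: 0.0873
```

```bash
python3 go.py .4466 .3901 .072 -8.5
```

```text
t 34.0 pos [0.4477 0.3913 0.0735] psi -8.47 tilt 0.64 q [ 0.99  0.57 -0.31 -0.02 -0.69  0.45] F [-0.  -0.4 -0.3] op 0.0873
tool shift [-0.0009  0.0014  0.0015] turn 0.0004
```

Good height. I close and lift.

Request:
drive_tool(
  steps=[0,0.001,0.001,0,0,0,0,0,0,0,0,0,0,0,0,0,0,0,0,0,0,0,0,0,0,0,0,0],
  jaw=255,
  force=22,
)

```text
t: 34.7
tool_pos: [0.4478, 0.3907, 0.0731]
orientation: [-0.005, 0.997, -0.074, -0.003]
ft_force: [-0.6, -0.6, -0.4]
opening: 0.0603
```

Request:
drive_tool(
  steps=[0,0,-0.01,0,0,0,-0.02,0,0,0,-0.03,0,0,0,-0.03,0,0,0,-0.02,0,0,0,0,0],
)

```text
t: 35.3
tool_pos: [0.4487, 0.3894, 0.1898]
orientation: [-0.004, 0.997, -0.074, -0.003]
ft_force: [-0.1, -0.6, -0.2]
opening: 0.0601
```

```bash
python3 go.py .5725 .09 .18 -8.5; python3 - <<'E'
from h import *
s=cam("scene"); crop(s,120,100,260,260,4,"s14.png")
E
```

```text
t 35.3 pos [0.4487 0.3894 0.1898] psi -8.44 tilt 0.61 q [ 0.98  0.42 -0.21 -0.01 -0.94  0.45] F [-0.1 -0.6 -0.2] op 0.0601
tool shift [0.1665 0.278  0.0064] turn 0.001
```

View pics/s14.png

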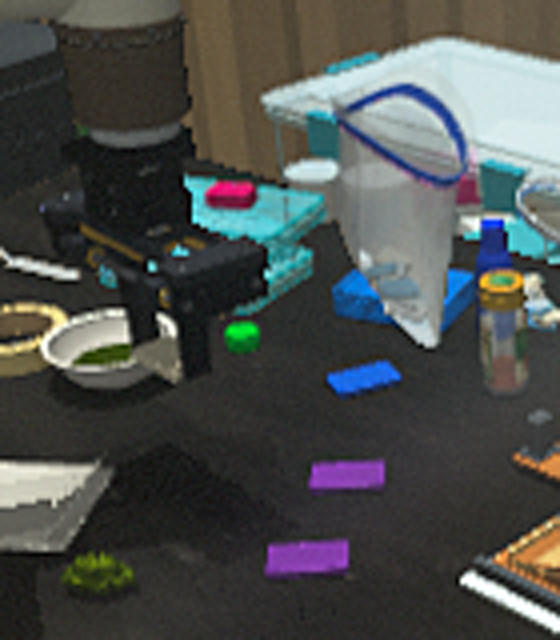

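Slice B is held at (155,360). I carry it to a point in front of the board, turn there, then approach.

Request:
drive_tool(
  steps=[0.008,0.011,0,0,0.0145,0.021,0,0,0.0145,0.021,0,0,0.0145,0.021,0,0,0.0145,0.021,0,0,0.0145,0.021,0,0,0.0145,0.021,0,0,0.0145,0.021,0,0,0.0145,0.021,0,0,0.0145,0.021,0,0,0.007,0.011,0,0,0,0,0,0],
)

```text
t: 36.55
tool_pos: [0.5587, 0.1376, 0.1699]
orientation: [0.007, 0.997, -0.076, -0.017]
ft_force: [0.6, -0.2, -0.2]
opening: 0.0598
```

Request:
drive_tool(
  steps=[0,0,-0.001,0.06,0,0,-0.001,0.12,0,0,-0.001,0.12,0,0,-0.001,0.12,0,0,-0.001,0.12,0,0,-0.001,0.12,0,0,-0.001,0.12,0,0,-0.001,0.12,0,0,-0.001,0.12,0,0,-0.001,0.12,0,0,-0.001,0.12,0,0,-0.001,0.12,0,0,0,0.03,0,0,0,0],
)

```text
t: 37.95
tool_pos: [0.5501, 0.1464, 0.1745]
orientation: [-0.024, -0.693, 0.721, 0.012]
ft_force: [-0.5, 0.6, -0.5]
opening: 0.0602
```

```bash
python3 go.py .5725 .068 .14 -94; python3 - <<'E'
from h import *
s=cam("scene"); crop(s,180,110,350,270,4,"s15.png")
E
```

```text
t 37.95 pos [0.5501 0.1464 0.1745] psi -92.25 tilt 3.06 q [ 0.54  0.42 -0.25 -0.01 -0.95 -0.57] F [-0.5  0.6 -0.5] op 0.0602
tool shift [ 0.0768 -0.0272  0.0346] turn 0.0305
```

View pics/s15.png

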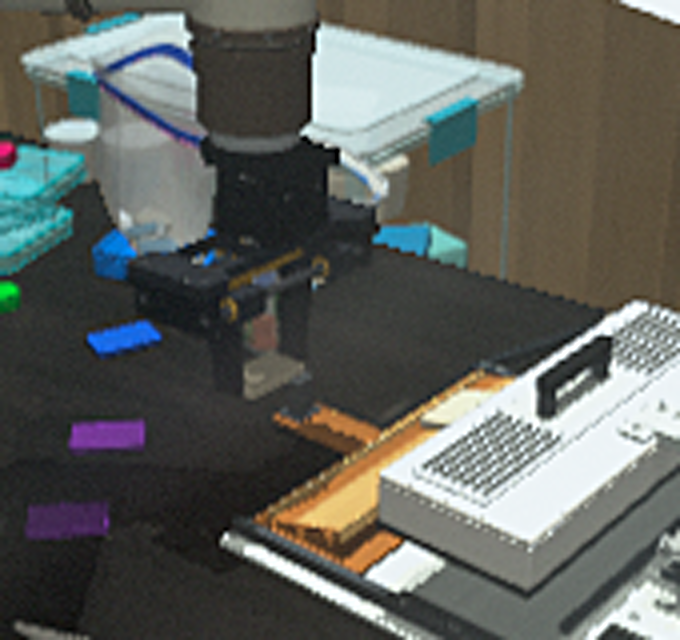

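Request:
drive_tool(
  steps=[0.035,-0.012,0.005,0.015,0.035,-0.013,0.01,0.015,0,0,0.01,0,0,0,0,0],
)

```text
t: 38.4
tool_pos: [0.5707, 0.0757, 0.1485]
orientation: [-0.024, -0.685, 0.729, 0.011]
ft_force: [-0.0, 0.4, -0.3]
opening: 0.0599
```

```bash
cat >> go.py <<'E'
print("tip",(s["tool_pos"]+R[:,2]*.07).round(4)); print(R.round(3).tolist())
E
python3 go.py .5725 .068 .115 -94; python3 - <<'E'
from h import *
c=dict(np.load("pics/t12.npz")); print(ray(c,[225+213/3.7-.4,95+240/3.7-.4],.036))
E
```

```text
t 38.4 pos [0.5707 0.0757 0.1485] psi -93.54 tilt 3.04 q [ 0.41  0.46 -0.27 -0.01 -0.9  -0.47] F [-0.   0.4 -0.3] op 0.0599
tool shift [ 0.0069 -0.0039  0.0334] turn 0.008
tip [0.5672 0.0745 0.0786]
[[-0.062, -0.997, -0.05], [-0.998, 0.063, -0.016], [0.019, 0.049, -0.999]]
[[0.69402807 0.06581859 0.036     ]]
```

Request:
drive_tool(
  steps=[0.005,-0.007,0.012,0.008,0,0,0.012,0,0,0,0.008,0,0,0,0,0],
)

```text
t: 38.8
tool_pos: [0.5759, 0.0717, 0.1136]
orientation: [-0.024, -0.683, 0.73, 0.011]
ft_force: [0.0, -0.6, -0.7]
opening: 0.0603
```

```bash
python3 go.py .5725 .068 .108 -94
```

```text
t 38.8 pos [0.5759 0.0717 0.1136] psi -93.8 tilt 3.03 q [ 0.4   0.51 -0.29 -0.01 -0.83 -0.46] F [ 0.  -0.6 -0.7] op 0.0603
tool shift [0.0038 0.0029 0.0058] turn 0.0035
tip [0.5724 0.0706 0.0437]
[[-0.066, -0.997, -0.05], [-0.998, 0.067, -0.016], [0.02, 0.049, -0.999]]
```

Request:
drive_tool(
  steps=[0.003,0,0.002,0,0,0,0.002,0,0,0,0.002,0,0,0,0.002,0],
)

```text
t: 39.2
tool_pos: [0.5757, 0.0694, 0.1061]
orientation: [-0.023, -0.684, 0.729, 0.011]
ft_force: [-2.4, 0.2, 7.3]
opening: 0.0604
```

```bash
python3 go.py
```

```text
t 39.2 pos [0.5757 0.0694 0.1061] psi -93.67 tilt 2.96 q [ 0.4   0.52 -0.29 -0.01 -0.81 -0.46] F [-2.4  0.2  7.3] op 0.0604
tip [0.5722 0.0683 0.0362]
[[-0.064, -0.997, -0.049], [-0.998, 0.065, -0.016], [0.019, 0.048, -0.999]]
```

Contact. I release, then rise up and away.

Request:
drive_tool(
  steps=[0,0,0,0,0,0,0,0,0,0,0,0,0,0,0,0,0,0,0,0,0,0,0,0,0,0,-0.015,0,0,0,-0.03,0,-0.02,0,-0.03,0,-0.02,0,-0.04,0],
  jaw=0,
)

```text
t: 40.2
tool_pos: [0.5806, 0.109, 0.2168]
orientation: [-0.031, -0.682, 0.731, 0.014]
ft_force: [0.6, 0.7, -0.3]
opening: 0.0868
```

Request:
drive_tool(
  steps=[-0.045,0,0,0,-0.045,0,0,0,-0.045,0,0,0,-0.03,0,0,0,0,0,0,0],
)

```text
t: 40.7
tool_pos: [0.5954, 0.2821, 0.2221]
orientation: [-0.022, -0.682, 0.731, 0.012]
ft_force: [0.7, -0.4, 0.1]
opening: 0.0873
```

```bash
python3 go.py .641 .186 .2 -94; python3 - <<'E'
from h import *
c=cam("top"); crop(c,225,95,330,255,3.7,"t16.png"); np.savez("pics/t16.npz",**c)
s=cam("scene"); crop(s,200,150,370,270,4.5,"s16.png")
E
```

```text
t 40.7 pos [0.5954 0.2821 0.2221] psi -93.95 tilt 2.86 q [ 0.68  0.51  0.04 -0.02 -1.15 -0.74] F [ 0.7 -0.4  0.1] op 0.0873
tool shift [ 0.0924 -0.0531  0.0212] turn 0.0009
tip [0.5921 0.2812 0.1522]
[[-0.069, -0.996, -0.048], [-0.997, 0.07, -0.013], [0.016, 0.047, -0.999]]
```

View pics/t16.png

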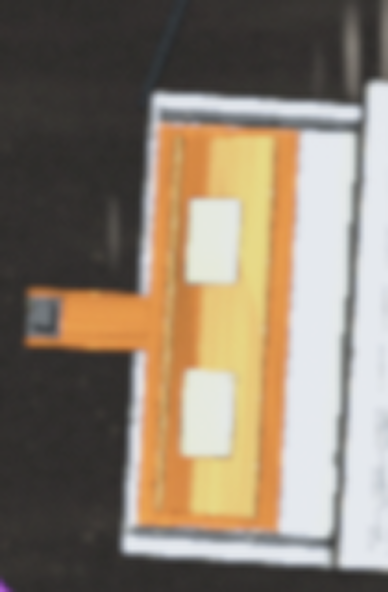

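View pics/s16.png

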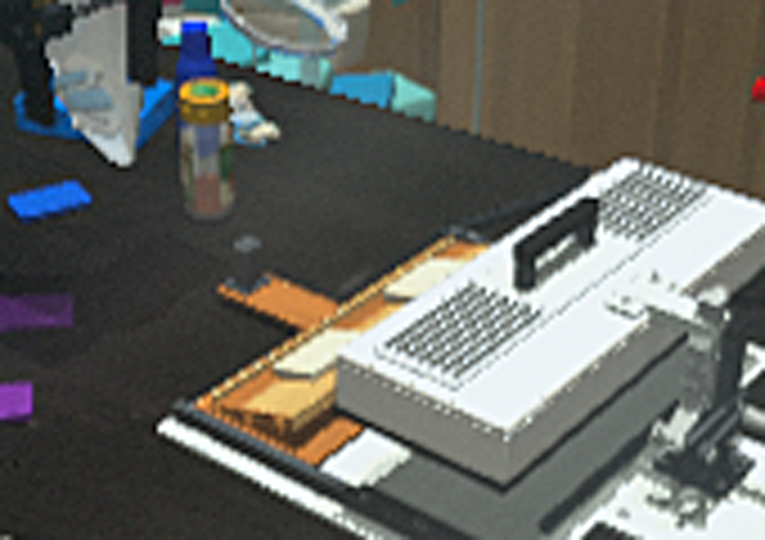

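Both slices lie flat side by side, at crop (213,240) and (208,413), above the ledge. Now I grip the pull and push home.

```bash
python3 - <<'E'
from h import *
c=dict(np.load("pics/t16.npz")); print(ray(c,[225+42/3.7-.4,95+316/3.7-.4],.048))
E
```

```text
[[0.63992484 0.18595446 0.048     ]]
```

Request:
drive_tool(
  steps=[0.03,-0.018,0.01,0,0.03,-0.018,0.01,0,0.025,-0.014,0.01,0,0,0,0,0],
)

```text
t: 41.2
tool_pos: [0.6376, 0.1837, 0.1906]
orientation: [-0.024, -0.681, 0.732, 0.012]
ft_force: [-0.1, 0.4, 0.4]
opening: 0.0875
```

```bash
python3 go.py .641 .186 .12 -94
```

```text
t 41.2 pos [0.6376 0.1837 0.1906] psi -94.17 tilt 3.03 q [ 0.52  0.55  0.02 -0.01 -1.09 -0.59] F [-0.1  0.4  0.4] op 0.0875
tool shift [-0.0038 -0.0067  0.0703] turn -0.0029
tip [0.634  0.1827 0.1207]
[[-0.073, -0.996, -0.051], [-0.997, 0.073, -0.015], [0.018, 0.05, -0.999]]
```

Request:
drive_tool(
  steps=[-0.004,-0.01,0.025,0,0,0,0.03,0,0,0,0.018,0,0,0,0,0],
)

```text
t: 41.6
tool_pos: [0.6448, 0.1806, 0.1177]
orientation: [-0.022, -0.678, 0.735, 0.012]
ft_force: [-1.0, -1.0, -0.1]
opening: 0.0873
```

```bash
python3 go.py .6428 .1865 .092 -94
```

```text
t 41.6 pos [0.6448 0.1806 0.1177] psi -94.62 tilt 2.86 q [ 0.51  0.63 -0.04 -0.01 -0.95 -0.58] F [-1.  -1.  -0.1] op 0.0873
tool shift [-0.0062  0.0013  0.0257] turn -0.0108
tip [0.6415 0.1797 0.0478]
[[-0.08, -0.996, -0.048], [-0.997, 0.081, -0.013], [0.017, 0.047, -0.999]]
```

Request:
drive_tool(
  steps=[-0.006,0.001,0.01,-0.01,0,0,0.01,0,-0.001,0,0.004,0,0,0,0,0],
)

```text
t: 42.0
tool_pos: [0.6441, 0.1881, 0.0954]
orientation: [-0.02, -0.682, 0.731, 0.011]
ft_force: [0.1, 0.1, -0.8]
opening: 0.087
```

```bash
python3 go.py .6425 .1865 .092 -94
```

```text
t 42.0 pos [0.6441 0.1881 0.0954] psi -93.99 tilt 2.59 q [ 0.52  0.66 -0.05 -0.02 -0.91 -0.58] F [ 0.1  0.1 -0.8] op 0.087
tool shift [0.0016 0.0014 0.0035] turn 0.0001
tip [0.6411 0.1873 0.0255]
[[-0.07, -0.997, -0.044], [-0.997, 0.07, -0.011], [0.014, 0.043, -0.999]]
```

Request:
drive_tool(
  steps=[0.001,0.001,0.002,0,0,0,0,0,0,0,0,0,0,0,0,0,0,0,0,0,0,0,0,0,0,0,0,0,0,0,0,0,0,0,0,0,0,0,0,0],
  jaw=255,
  force=25,
)

```text
t: 43.0
tool_pos: [0.6441, 0.1877, 0.0957]
orientation: [-0.018, -0.682, 0.731, 0.01]
ft_force: [0.0, 0.7, -0.4]
opening: 0.0199
```

```bash
python3 go.py .632 .0465 .0945 -94
```

```text
t 43.0 pos [0.6441 0.1877 0.0957] psi -93.95 tilt 2.32 q [ 0.52  0.65 -0.06 -0.01 -0.9  -0.58] F [ 0.   0.7 -0.4] op 0.0199
tool shift [0.1417 0.0022 0.003 ] turn 0.0009
tip [0.6414 0.187  0.0257]
[[-0.069, -0.997, -0.039], [-0.998, 0.069, -0.01], [0.012, 0.038, -0.999]]
```

Request:
drive_tool(
  steps=[0.003,0,0,0,0.005,0,0.0001,0,0.007,0,0.0001,0,0.007,0,0.0001,0,0.007,0,0.0001,0,0.007,0,0.0001,0,0.007,0,0.0001,0,0.007,0,0.0001,0,0.007,0,0.0001,0,0.007,0,0.0001,0,0.007,0,0.0001,0,0.007,0,0.0001,0,0.007,0,0.0001,0,0.007,0,0.0001,0,0.005,0,0.0001,0,0.003,0,0,0],
)

```text
t: 44.6
tool_pos: [0.6375, 0.0809, 0.0956]
orientation: [-0.015, -0.682, 0.731, 0.01]
ft_force: [0.2, 2.4, -1.8]
opening: 0.0199
```

```bash
python3 go.py .634 .0465 .0945 -94
```

```text
t 44.6 pos [0.6375 0.0809 0.0956] psi -93.94 tilt 2.02 q [ 0.37  0.61 -0.14 -0.01 -0.85 -0.44] F [ 0.2  2.4 -1.8] op 0.0199
tool shift [0.0345 0.0011 0.0015] turn 0.0011
tip [0.6351 0.0805 0.0257]
[[-0.069, -0.997, -0.035], [-0.998, 0.069, -0.006], [0.008, 0.034, -0.999]]
```

Request:
drive_tool(
  steps=[0.005,0,0,0,0.005,0,0,0,0.005,0,0,0,0.005,0,0,0,0.005,0,0,0,0.003,0,0,0,0.002,0,0,0],
)

```text
t: 45.3
tool_pos: [0.635, 0.0483, 0.0956]
orientation: [-0.015, -0.682, 0.731, 0.01]
ft_force: [-0.0, 1.6, -1.1]
opening: 0.0199
```

```bash
python3 go.py .634 .0465 .0945 -94
```

```text
t 45.3 pos [0.635  0.0483 0.0956] psi -93.93 tilt 2.06 q [ 0.33  0.61 -0.16 -0.01 -0.84 -0.39] F [-0.   1.6 -1.1] op 0.0199
tool shift [0.0018 0.0009 0.0012] turn 0.0013
tip [0.6326 0.0479 0.0257]
[[-0.069, -0.997, -0.036], [-0.998, 0.069, -0.006], [0.008, 0.035, -0.999]]
```

Request:
drive_tool(
  steps=[0.0015,0,0,0,0.0015,0,0,0,0.0015,0,0,0,0.0015,0,0,0],
)

```text
t: 45.7
tool_pos: [0.636, 0.0435, 0.0962]
orientation: [-0.012, -0.682, 0.731, 0.009]
ft_force: [1.0, 6.0, -1.8]
opening: 0.0201
```

Request:
drive_tool(
  steps=[0.002,0,0,0,0.002,0,0,0,0.002,0,0,0],
)

```text
t: 46.0
tool_pos: [0.6368, 0.0423, 0.0969]
orientation: [-0.008, -0.682, 0.732, 0.01]
ft_force: [-1.3, 9.1, -0.4]
opening: 0.0204
```

Force is climbing and motion has stopped, so the board is at the rear stop. I release and check.

Request:
drive_tool(
  steps=[0,0,0,0,0,0,0,0,0,0,0,0,0,0,0,0,0,0,0,0,0,0,0,0,0,0,-0.02,0,-0.01,0,-0.04,0,-0.04,0,-0.04,0,-0.04,0,-0.04,0,-0.04,0,-0.02,0,-0.04,0,0,0],
  jaw=0,
)

```text
t: 47.2
tool_pos: [0.6522, 0.2016, 0.254]
orientation: [-0.014, -0.678, 0.735, 0.013]
ft_force: [0.0, -0.3, 0.2]
opening: 0.0867
```

```bash
python3 go.py .629 -.245 .26 -94; python3 - <<'E'
from h import *
c=cam("top"); crop(c,225,95,420,255,3.7,"t17.png"); np.savez("pics/t17.npz",**c)
s=cam("scene"); crop(s,230,150,400,300,4.5,"s17.png")
E
```

```text
t 47.2 pos [0.6522 0.2016 0.254 ] psi -94.67 tilt 2.19 q [ 0.53  0.52  0.14 -0.02 -1.22 -0.6 ] F [ 0.  -0.3  0.2] op 0.0867
tool shift [ 0.447  -0.013  -0.0048] turn -0.0117
tip [0.6496 0.2015 0.1841]
[[-0.081, -0.996, -0.038], [-0.997, 0.082, -0.001], [0.004, 0.038, -0.999]]
```

View pics/t17.png

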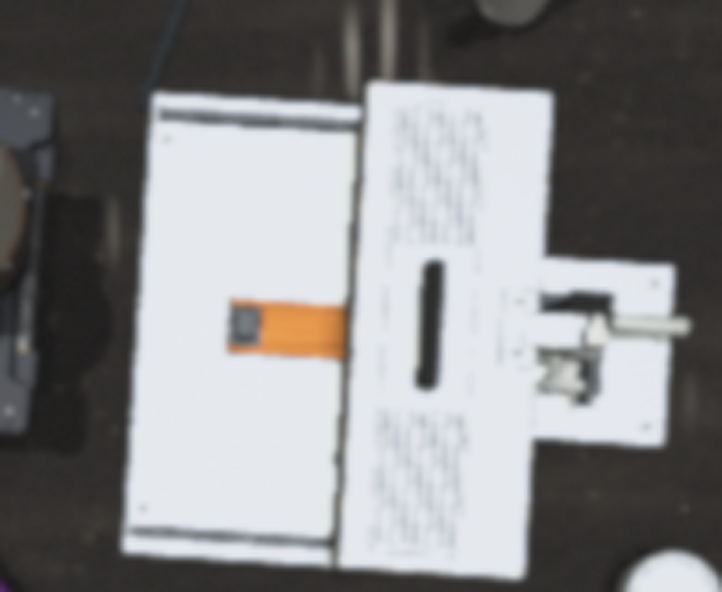

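View pics/s17.png

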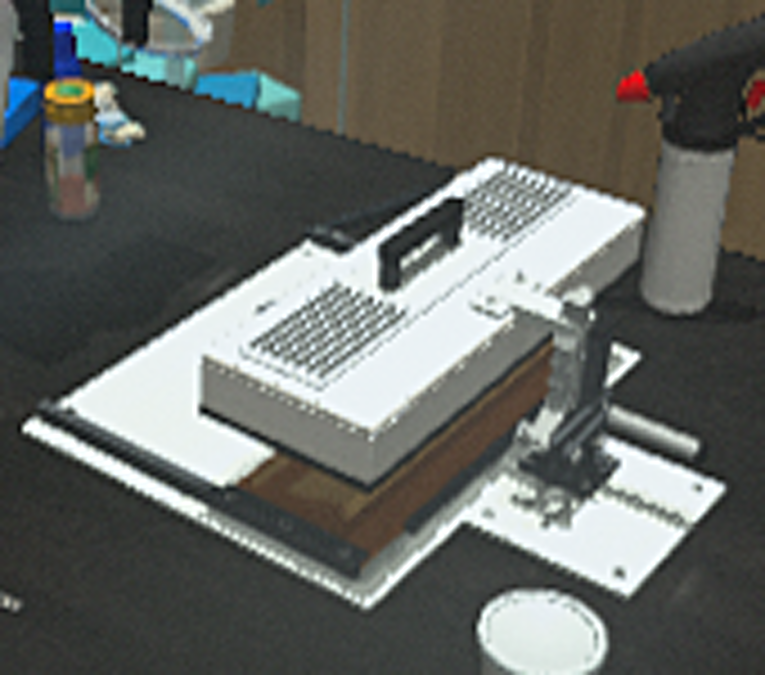

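The board is home: the pull is at px (291.2,183.1), within about 1 mm of its starting position. Next I locate the pawl bar.

```bash
python3 - <<'E'
from h import *
c=dict(np.load("pics/t17.npz")); s=cam("scene"); np.savez("pics/s17.npz",**s)
crop(c,355,150,425,225,8,"t17p.png"); crop(s,330,200,400,285,8,"s17p.png")
P=cl(c)
for y in range(174,204,3): print(y,[int(1000*P[y,x,2]) for x in range(366,416,3)])
print(ray(c,[390,183],.058),ray(c,[410,183],.058))
E
```

```text
174 [128, 124, 12, 15, 13, 115, 124, 115, 121, 7, 1, 2, 5, 6, -2, -3, 2]
177 [129, 129, 33, 68, 106, 119, 120, 118, 120, 3, 1, 8, 5, 4, 2, -4, -1]
180 [124, 126, 126, 126, 128, 125, 125, 139, 124, 61, 60, 58, 9, 3, 0, 0, 0]
183 [123, 128, 127, 128, 124, 127, 139, 139, 121, 59, 61, 62, 62, 62, 64, 61, 0]
186 [126, 125, 128, 125, 126, 127, 141, 140, 7, 1, 5, 9, 6, 6, 2, -4, 0]
189 [124, 126, 13, 12, 87, 120, 127, 124, 6, 5, 8, 6, 4, 3, 0, -1, -2]
192 [121, 118, 0, 1, 70, 69, 66, 65, 6, 5, 7, 2, 6, 1, 0, 0, 2]
195 [123, 120, 5, 9, 68, 2, 68, 60, 5, 5, 10, 5, 8, 7, 2, 0, -2]
198 [119, 118, 46, 62, 61, 57, 68, 62, 0, 3, 2, 1, 0, 2, -4, -2, 0]
201 [118, 122, 1, 3, 5, 37, 67, 58, 5, 7, 3, 7, 4, -1, 0, 0, -1]
[[ 0.62906558 -0.21036054  0.058     ]] [[ 0.62875751 -0.26176014  0.058     ]]
```

View pics/t17p.png

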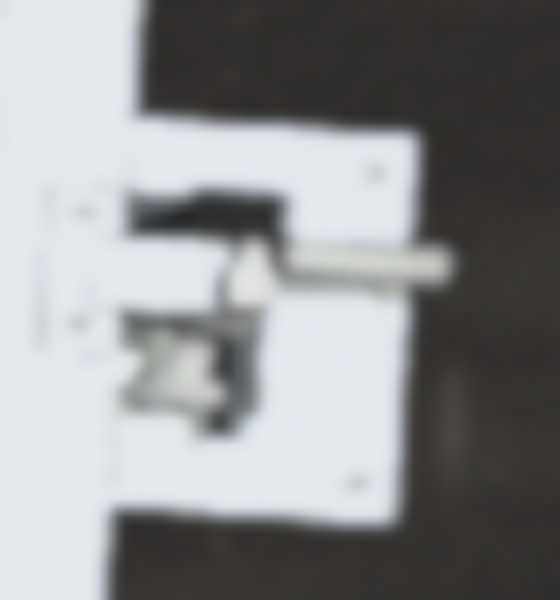

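View pics/s17p.png

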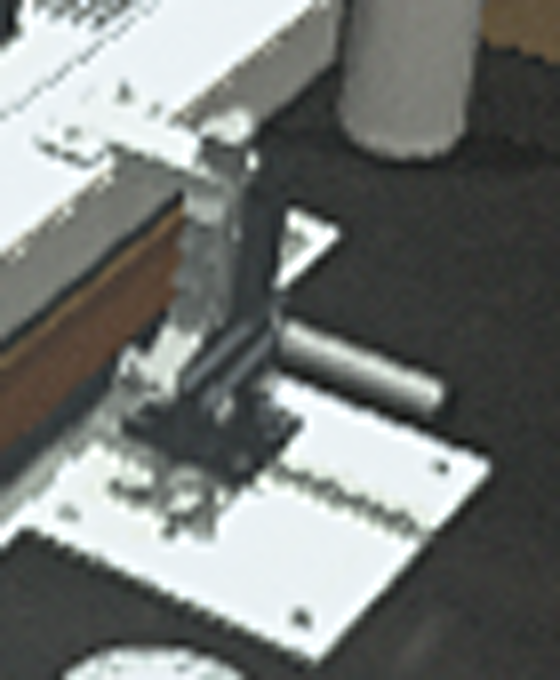

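Bar axis is at world x≈0.629, y from -0.210 to -0.265, and the post rail is about 0.14 high. I grip at y=-0.250 to clear the post, and travel over the hood high.

Request:
drive_tool(
  steps=[0,0,-0.03,0,0.01,0,-0.03,0,0.035,-0.001,-0.002,0,0.035,-0.001,-0.002,0,0.035,-0.001,-0.002,0,0.035,-0.001,-0.002,0,0.035,-0.001,-0.002,0,0.035,-0.001,-0.002,0,0.035,-0.001,-0.002,0,0.035,-0.001,-0.002,0,0.035,-0.001,-0.002,0,0.035,-0.001,-0.002,0,0.035,-0.001,0,0,0.02,0,0,0,0,0,0,0],
)

```text
t: 48.85
tool_pos: [0.6185, -0.245, 0.326]
orientation: [-0.03, -0.673, 0.739, 0.021]
ft_force: [-0.5, 1.0, -0.1]
opening: 0.0871
```

```bash
python3 go.py .629 -.250 .2 -94
```

```text
t 48.85 pos [ 0.6185 -0.245   0.326 ] psi -95.36 tilt 4.24 q [-0.13  0.46  0.21  0.02 -1.39  0.03] F [-0.5  1.  -0.1] op 0.0871
tool shift [ 0.0019 -0.02    0.125 ] turn -0.0238
tip [ 0.6134 -0.2457  0.2562]
[[-0.093, -0.993, -0.073], [-0.995, 0.094, -0.01], [0.016, 0.072, -0.997]]
```

Request:
drive_tool(
  steps=[0.002,-0.012,0.04,-0.012,0.003,-0.012,0.04,-0.012,0,0,0.04,0,0,0,0.02,0,0,0,0,0],
)

```text
t: 49.35
tool_pos: [0.6287, -0.2565, 0.1803]
orientation: [-0.03, -0.68, 0.733, 0.022]
ft_force: [-0.2, -0.2, -0.3]
opening: 0.0871
```

```bash
python3 go.py .6334 -.2494 .118 -94
```

```text
t 49.35 pos [ 0.6287 -0.2565  0.1803] psi -94.27 tilt 4.28 q [-0.14  0.59  0.04  0.02 -1.1   0.06] F [-0.2 -0.2 -0.3] op 0.0871
tool shift [-0.0084 -0.0087  0.0617] turn -0.0048
tip [ 0.6235 -0.2572  0.1105]
[[-0.075, -0.994, -0.074], [-0.997, 0.075, -0.009], [0.014, 0.073, -0.997]]
```

Request:
drive_tool(
  steps=[-0.006,-0.009,0.02,-0.004,0,0,0.02,0,0,0,0.015,0,0,0,0,0],
)

```text
t: 49.75
tool_pos: [0.635, -0.2517, 0.1274]
orientation: [-0.03, -0.681, 0.731, 0.02]
ft_force: [-0.0, 0.2, -0.8]
opening: 0.0866
```

```bash
python3 go.py .6334 -.2494 .118 -94; python3 - <<'E'
from h import *
c=cam("top"); crop(c,340,130,440,230,6,"t18.png")
s=cam("scene"); crop(s,310,150,420,285,5,"s18.png")
E
```

```text
t 49.75 pos [ 0.635  -0.2517  0.1274] psi -93.98 tilt 4.09 q [-0.13  0.64  0.    0.02 -1.    0.05] F [-0.   0.2 -0.8] op 0.0866
tool shift [-0.0023  0.0011  0.0095] turn 0.0003
tip [ 0.6301 -0.2525  0.0576]
[[-0.069, -0.995, -0.07], [-0.997, 0.07, -0.011], [0.016, 0.07, -0.997]]
```

View pics/s18.png

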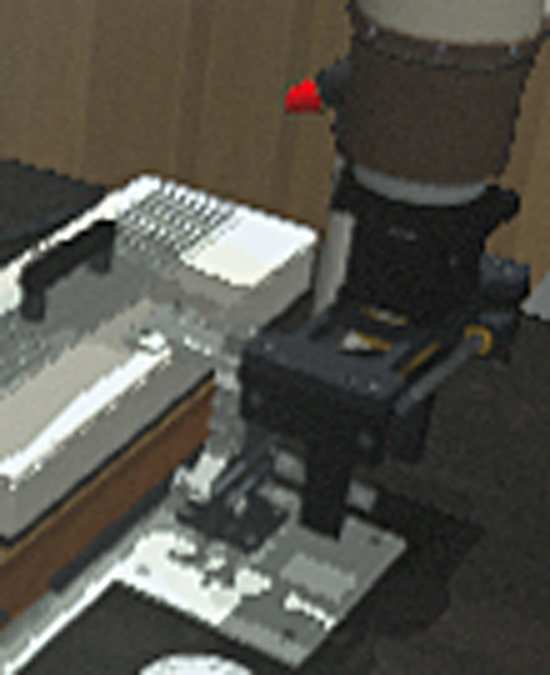

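The near finger stands in front of the bar, with the bar visible either side at (290,465) and (360,495). I lower and close.

Request:
drive_tool(
  steps=[-0.001,0.001,0.005,0,0,0,0.004,0,0,0,0.001,0,0,0,0,0,0,0,0,0],
)

```text
t: 50.35
tool_pos: [0.6369, -0.2515, 0.1246]
orientation: [-0.026, -0.682, 0.731, 0.014]
ft_force: [0.2, 0.2, 0.4]
opening: 0.0872
```

Request:
drive_tool(
  steps=[0,0,0,0,0,0,0,0,0,0,0,0,0,0,0,0,0,0,0,0,0,0,0,0,0,0,0,0,0,0,0,0,0,0,0,0,0,0,0,0],
  jaw=255,
  force=25,
)

```text
t: 51.35
tool_pos: [0.6363, -0.2516, 0.1246]
orientation: [-0.027, -0.682, 0.731, 0.015]
ft_force: [-6.1, 1.2, 2.0]
opening: 0.0149
```

```bash
python3 go.py
```

```text
t 51.35 pos [ 0.6363 -0.2516  0.1246] psi -93.93 tilt 3.51 q [-0.13  0.64 -0.01  0.03 -0.98  0.05] F [-6.1  1.2  2. ] op 0.0149
tip [ 0.6321 -0.2526  0.0548]
[[-0.069, -0.996, -0.06], [-0.997, 0.069, -0.014], [0.018, 0.058, -0.998]]
```

The grip is only at the fingertips. I open, go 7 mm lower and close again.

Request:
drive_tool(
  steps=[0,0.002,0,0,0,0,0,0,0,0,0,0,0,0,0.005,0,0,0,0.004,0,0,0,0.003,0,0,0,0,0],
  jaw=130,
)

```text
t: 52.05
tool_pos: [0.6336, -0.2516, 0.1115]
orientation: [-0.026, -0.682, 0.731, 0.015]
ft_force: [-0.2, -0.3, -0.6]
opening: 0.0421
```

```bash
python3 go.py .6334 -.2494 .118 -94
```

```text
t 52.05 pos [ 0.6336 -0.2516  0.1115] psi -93.93 tilt 3.45 q [-0.13  0.65 -0.02  0.03 -0.95  0.05] F [-0.2 -0.3 -0.6] op 0.0421
tool shift [-0.0021  0.0008 -0.0065] turn 0.0012
tip [ 0.6295 -0.2526  0.0417]
[[-0.069, -0.996, -0.058], [-0.997, 0.069, -0.014], [0.018, 0.057, -0.998]]
```

Request:
drive_tool(
  steps=[0,0,0,0,0,0,0,0,0,0,0,0,0,0,0,0,0,0,0,0,0,0,0,0,0,0,0,0],
  jaw=255,
  force=25,
)

```text
t: 52.75
tool_pos: [0.6336, -0.2517, 0.1116]
orientation: [-0.026, -0.682, 0.731, 0.015]
ft_force: [-0.6, -0.0, -0.6]
opening: 0.0107
```

```bash
python3 go.py
```

```text
t 52.75 pos [ 0.6336 -0.2517  0.1116] psi -93.94 tilt 3.47 q [-0.13  0.65 -0.02  0.03 -0.95  0.05] F [-0.6 -0.  -0.6] op 0.0107
tip [ 0.6294 -0.2527  0.0417]
[[-0.069, -0.996, -0.059], [-0.997, 0.07, -0.014], [0.018, 0.058, -0.998]]
```

Bar gripped (opening 10.7 mm). I lift it along its arc.

Request:
drive_tool(
  steps=[0,0.0004,-0.0024,0,0,0.0005,-0.0024,0,0,0.0007,-0.0024,0,0,0.0009,-0.0024,0,0,0.001,-0.0024,0],
)

```text
t: 53.25
tool_pos: [0.6319, -0.2516, 0.121]
orientation: [-0.025, -0.682, 0.731, 0.014]
ft_force: [3.3, -1.3, -5.6]
opening: 0.0112
```

Request:
drive_tool(
  steps=[0,0.0011,-0.0024,0,0,0.0013,-0.0024,0,0,0.0015,-0.0024,0,0,0.0017,-0.0024,0,0,0.0018,-0.0024,0],
)

```text
t: 53.75
tool_pos: [0.6253, -0.251, 0.1368]
orientation: [-0.025, -0.682, 0.731, 0.013]
ft_force: [1.5, -1.5, -2.8]
opening: 0.0113
```

```bash
python3 go.py; python3 - <<'E'
from h import *
s=cam("scene"); crop(s,270,150,410,290,5,"s19.png")
E
```

```text
t 53.75 pos [ 0.6253 -0.251   0.1368] psi -93.95 tilt 3.18 q [-0.13  0.61 -0.03  0.03 -0.98  0.05] F [ 1.5 -1.5 -2.8] op 0.0113
tip [ 0.6216 -0.2521  0.0669]
[[-0.069, -0.996, -0.053], [-0.997, 0.07, -0.015], [0.019, 0.052, -0.998]]
```

View pics/s19.png

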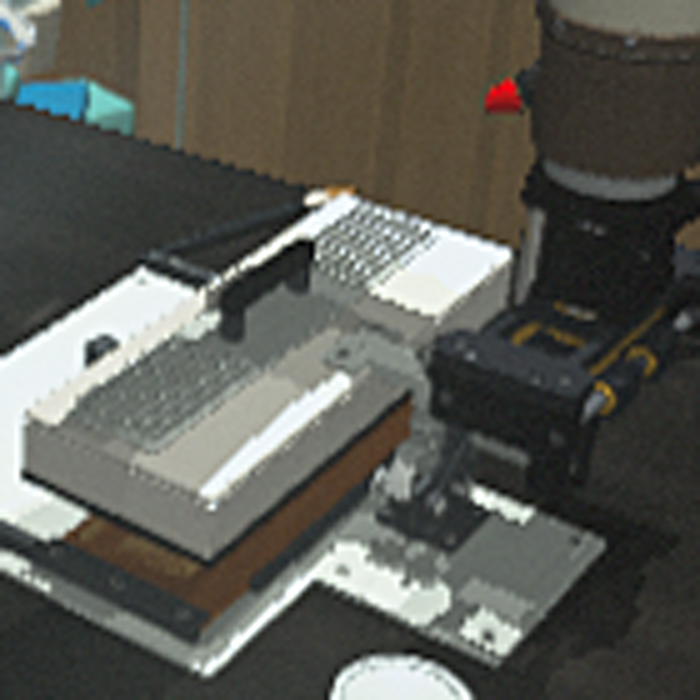

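Tooth slipped (the force fell from 5.6 to 2.8 N) and the hood is sinking. I hold the bar up.

Request:
drive_tool(
  steps=[0,0,0,0,0,0,0,0,0,0,0,0,0,0,0,0,0,0,0,0,0,0,0,0,0,0,0,0,0,0,0,0,0,0,0,0,0,0,0,0],
)

```text
t: 54.8
tool_pos: [0.6251, -0.251, 0.1372]
orientation: [-0.025, -0.682, 0.731, 0.013]
ft_force: [2.0, -1.3, -3.4]
opening: 0.011
```

```bash
python3 go.py; python3 - <<'E'
from h import *
s=cam("scene"); crop(s,270,150,410,290,5,"s20.png")
E
```

```text
t 54.8 pos [ 0.6251 -0.251   0.1372] psi -93.95 tilt 3.19 q [-0.13  0.61 -0.03  0.03 -0.98  0.05] F [ 2.  -1.3 -3.4] op 0.011
tip [ 0.6213 -0.2521  0.0673]
[[-0.069, -0.996, -0.053], [-0.997, 0.07, -0.015], [0.019, 0.052, -0.998]]
```

View pics/s20.png

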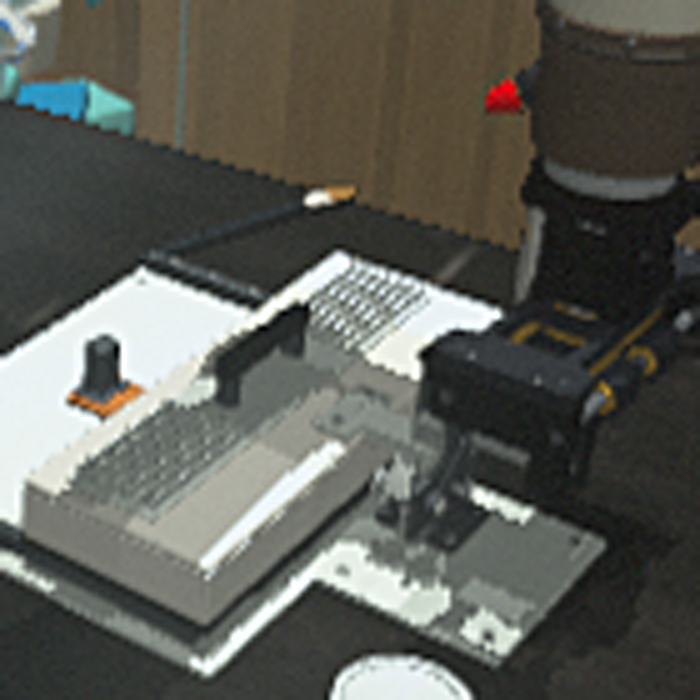

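The hood is nearly down. I hold a little longer.

Request:
drive_tool(
  steps=[0,0,0,0,0,0,0,0,0,0,0,0,0,0,0,0,0,0,0,0,0,0,0,0,0,0,0,0,0,0,0,0],
)

```text
t: 55.65
tool_pos: [0.6251, -0.251, 0.1371]
orientation: [-0.025, -0.682, 0.731, 0.013]
ft_force: [2.6, -0.9, -2.7]
opening: 0.0106
```

```bash
python3 - <<'E'
from stand import *
s=cam("scene"); crop(s,270,150,410,290,5,"s21.png")
for h_ in (.066,.08): print(proj(s,T(S,(.067,-.1595,h_))))
print(205/5+270-.4,575/5+150-.4)
E
```

```text
[[310.71895736 263.69311934]]
[[310.98726627 259.23243602]]
310.6 264.6
```

View pics/s21.png

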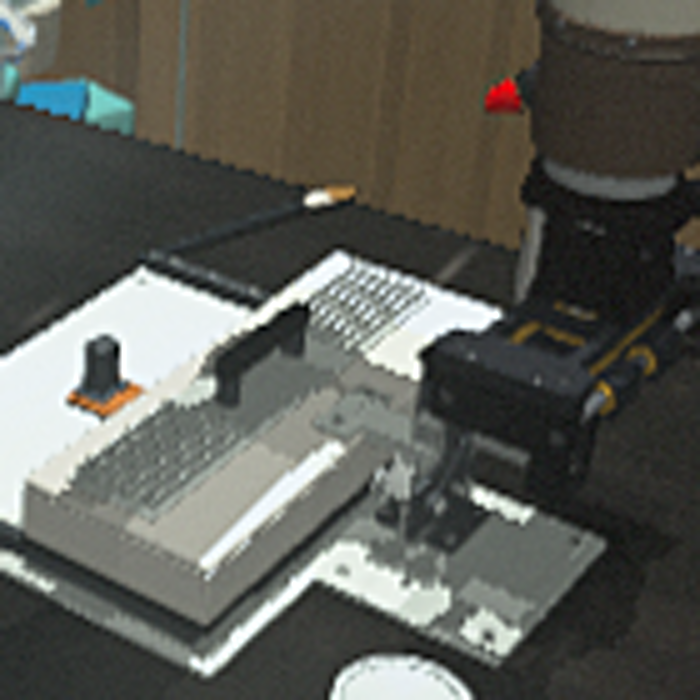

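The hood is fully down (roof corner 264.6 px against 264.6 observed at the start) and no longer moving. I lower the bar along its arc and release.

Request:
drive_tool(
  steps=[0,-0.0018,0.0024,0,0,-0.0017,0.0024,0,0,-0.0015,0.0024,0,0,-0.0013,0.0024,0,0,-0.0011,0.0024,0,0,-0.001,0.0024,0,0,-0.0009,0.0024,0,0,-0.0007,0.0024,0,0,-0.0005,0.002,0],
)

```text
t: 56.6
tool_pos: [0.6331, -0.2517, 0.1155]
orientation: [-0.027, -0.682, 0.731, 0.015]
ft_force: [0.5, 0.8, 0.6]
opening: 0.0111
```

```bash
python3 go.py .6336 -.2517 .1116 -94
```

```text
t 56.6 pos [ 0.6331 -0.2517  0.1155] psi -93.91 tilt 3.5 q [-0.13  0.65 -0.02  0.03 -0.96  0.05] F [0.5 0.8 0.6] op 0.0111
tool shift [-0.0001 -0.0007  0.0039] turn 0.0016
tip [ 0.629  -0.2527  0.0457]
[[-0.068, -0.996, -0.059], [-0.997, 0.069, -0.015], [0.019, 0.058, -0.998]]
```

Request:
drive_tool(
  steps=[0,-0.0005,0.002,0,0,0,0.002,0,0,0,0,0],
)

```text
t: 56.9
tool_pos: [0.6336, -0.2517, 0.1115]
orientation: [-0.027, -0.682, 0.731, 0.015]
ft_force: [-1.3, 0.7, 2.8]
opening: 0.0112
```

Request:
drive_tool(
  steps=[0,0,0,0,0,0,0,0,0,0,0,0,0,0,0,0,0,0,0,0,0,0,0,0,0,0,0,0,0,-0.002,-0.02,0,0,-0.002,-0.03,0,0,0,-0.04,0,0,0,-0.04,0,0,0,-0.03,0,0,0,0,0],
  jaw=0,
)

```text
t: 58.2
tool_pos: [0.6468, -0.2498, 0.2738]
orientation: [-0.028, -0.682, 0.731, 0.017]
ft_force: [-0.2, -0.5, 0.2]
opening: 0.0864
```

```bash
python3 go.py
```

```text
t 58.2 pos [ 0.6468 -0.2498  0.2738] psi -93.95 tilt 3.75 q [-0.13  0.54  0.2   0.02 -1.3   0.05] F [-0.2 -0.5  0.2] op 0.0864
tip [ 0.6424 -0.2508  0.2039]
[[-0.069, -0.996, -0.064], [-0.997, 0.07, -0.014], [0.019, 0.063, -0.998]]
```

Request:
drive_tool(
  steps=[-0.02,0,-0.02,0,-0.04,0,-0.005,0,-0.04,0,-0.002,0,-0.04,0,-0.002,0,-0.04,0,-0.002,0,-0.04,0,-0.002,0,-0.04,0,-0.002,0,-0.04,0,-0.002,0,-0.04,0,-0.002,0,-0.04,0,-0.002,0,-0.04,0,-0.002,0,-0.04,0,0,0,-0.02,0,0,0,0,0,0,0],
)

```text
t: 59.6
tool_pos: [0.6819, 0.2469, 0.299]
orientation: [-0.033, -0.679, 0.733, 0.021]
ft_force: [-0.3, -0.6, 0.8]
opening: 0.0866
```

```bash
python3 go.py; python3 - <<'E'
from stand import *
c1=cam("top"); s1=cam("scene")
crop(c1,225,95,420,275,3.7,"t22.png"); crop(s1,210,150,400,320,4,"s22.png"); np.savez("pics/t22.npz",**c1)
P0=cl(c);P=cl(c1)
for q in ((335,130),(345,135),(355,130),(345,240),(355,240)): print(P0[q[1],q[0]].round(4),P[q[1],q[0]].round(4))
d=np.abs(c1["image"].astype(int)-c["image"]).max(2); cv2.imwrite("pics/diff.png",cv2.resize(np.clip(d*3,0,255).astype(np.uint8),(800,600)))
E
```

```text
t 59.6 pos [0.6819 0.2469 0.299 ] psi -94.27 tilt 4.44 q [ 0.56  0.59  0.38 -0.03 -1.43 -0.63] F [-0.3 -0.6  0.8] op 0.0866
tip [0.6766 0.246  0.2292]
[[-0.074, -0.994, -0.076], [-0.997, 0.076, -0.014], [0.02, 0.075, -0.997]]
[ 0.7633 -0.0681  0.0751] [ 0.7639 -0.0685  0.072 ]
[ 0.7513 -0.0941  0.0698] [ 0.7514 -0.0942  0.0695]
[ 0.7648 -0.1205  0.0657] [ 0.7653 -0.121   0.063 ]
[ 0.4842 -0.0918  0.0679] [ 0.484  -0.0924  0.0639]
[ 0.4839 -0.1176  0.0655] [ 0.484  -0.1173  0.067 ]
```

View pics/t22.png

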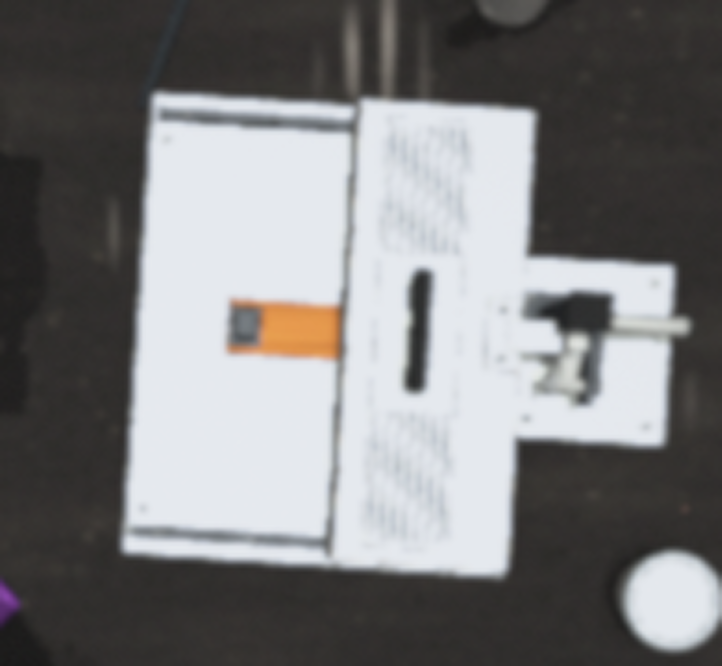

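View pics/s22.png

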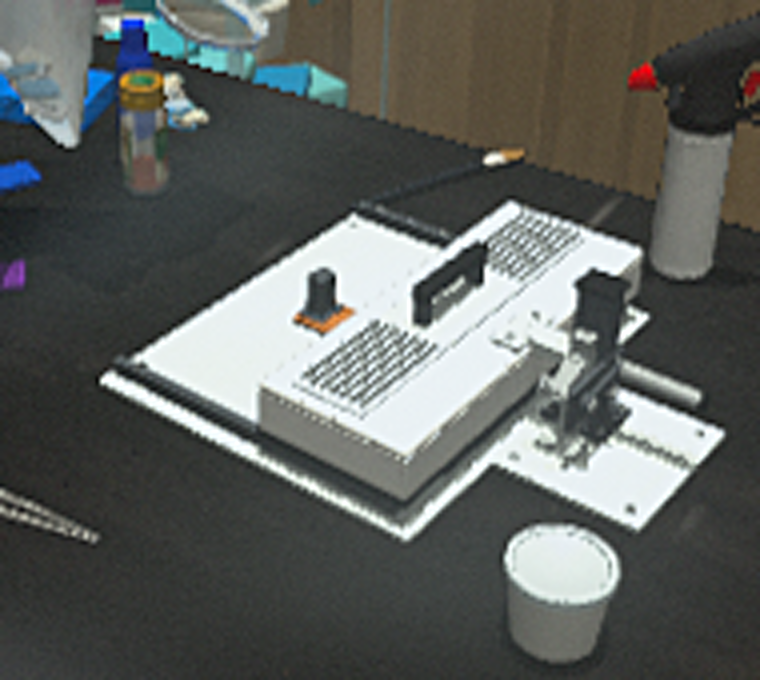

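View pics/diff.png

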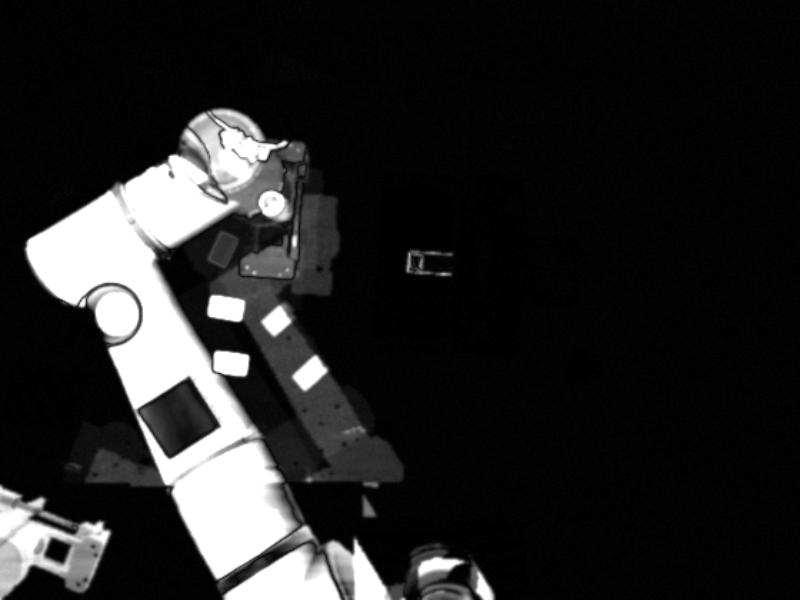

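Final views show the hood back at its starting height, with the bar and pawl pixel-identical to the start. The pot and jar are unmoved, and the board is in against its stop. I hand in.

```bash
python3 -c "
from workcell import r
print(r.sense()['t']); print(r.job_done())"
```

```text
59.7
the job is handed in; nothing more can be done
None
```

The cheese is on set and the job was handed in at 59.7 s. The hood is down over the board, which holds both slices; only two were present.

**Hood up:** My first lift slipped in the grip and caught only at notch 3. I saw this in the pictures, regripped, and raised the hood one more click to the top notch (roof at about 0.121 m).

**Board and slices:** I drew the board out about 142 mm and laid both slices flat, side by side, above the ledge. I then pushed the board in until it met its rear stop.

**Hood down:** I lifted the pawl bar until the hood was fully down. Then I lowered the bar back along its arc and released it.

**Last checks:**
- **Hood and pawl:** the roof height reads the same as at the start, and the top picture shows no change at the hood, pawl bar or post.
- **Pot:** it shows no change in the top picture.
- **Jar:** the gripper partly hid it from above in that picture, but in the scene view it stands where it was.
- **Board:** it rests roughly 1 to 3 mm further in than where it started, which fits it being against the stop.
- **Slices:** they are out of sight under the hood, so I last saw them flat just before pushing the board in slowly.

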